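Close the sample carrier and fasten its hasp

TASK

Put the white lid from its grey stand onto the blue sample carrier, lowering it gently by hand until it is fully down on its seat between the two end cheeks (do not drop it in; the stand and the carrier leave different sides of the lid free, so set it down on the pad and take it again the other way). Then swing the hasp over until it lies fully down across the lid with its window around the brass catch. Leave everything else on the bench where it stands.

Things in the scene. Friction and masses are not known exactly. Their poses are not given: they have to be found in the camera images.
- lid: Loose white block with a blue band, 62 mm along its x, 52 mm along y, 36 mm thick, about 0.18 kg, z up. Origin: centre of its underside. A half turn makes no difference. It starts lying in the dock, its axes parallel to the dock's.
- catch (a point): Tip of the lid's catch: a brass cone in the middle of the lid's top, 44 mm across at its foot, 8 mm at its tip, 20 mm high, so this point lies 56 mm above the lid's underside. Its slopes are too slanted to grip.
- carrier: Blue open-topped box fixed to the bench, 90 mm along its x, 66 mm along y. Origin: centre of its foot. On its x ends stand two cheeks, 10 mm thick, 52 mm wide in y, tops 118 mm above the foot, inner faces at x = +-34 mm. On its y sides are only lips, 4 mm thick, inner faces at y = +-29 mm, tops at 75 mm. Below the seat is an open cavity 62 x 38 mm.
- seat (a point): Centre of the lid's seat, 70 mm above the carrier's foot, axes as the carrier's; the lid's x goes along carrier x. The seated lid has 3 mm play on every side and its flat top lies 12 mm below the cheeks' tops: no finger fits between lid and cheek, so it must be held by its y faces, which are free above the lips, while it is lowered.
- hasp (a joint): Angle of a flat steel strap 5 mm thick, hinged on top of the carrier's +x cheek, hinge along carrier y. 0 = fastened: level across the lid, its 28 x 28 mm window around the cone, its end beyond the -x cheek. Grows as the end rises and swings over towards carrier +x; pi/2 = upright; stop at 2.85. Friction (0.06 N m) holds it at any angle; about 1 N at the end moves it. Starts at 2.1 to 2.7.
- hasp_grip (a point): Point in the strap's red end, mid-width, mid-thickness, 100 mm from the hinge axis; the end is 24 mm wide (along the hinge), 5 mm thick and reaches 14 mm farther. When fastened it is 61 mm to the -x side of the carrier's origin, 122 mm above the foot, free air below. Pinched by its side edges, the strap can turn between an upright gripper's pads; opening them may lift it: press it down after.
- hasp_hinge (a point): Middle of the hasp's hinge axis: carrier x = +39 mm, y = 0, 122 mm above the foot. Its frame turns with the strap; its y axis is the hinge axis.
- dock: The lid's stand: grey channel fixed to the bench, 40 mm along its x, open at both x ends, 68 mm in y. Origin: centre of its foot. Floor 8 mm thick; walls 5.5 mm thick, 47 mm high, 3 mm above the lid's flat top and 2.5 mm from its y faces, which so cannot be gripped. The lid's x ends stick out about 11 mm each and can.
- pad: Pale blue bench pad, fixed, 150 x 150 mm, 3 mm thick, kept clear as a place to set things down. Origin: centre of the underside.
- jar: Bystander: clear specimen jar with white lid, 56 mm wide, 70 mm tall. Origin: centre of its foot.
- dropper_a: Bystander: amber dropper bottle, 34 mm wide, 75 mm tall. Origin: centre of its foot.
- dropper_b: Bystander: pale blue dropper bottle with black cap, 34 mm wide, 75 mm tall. Origin: centre of its foot.
- cup: Bystander: red plastic cup, 84 mm wide, 110 mm tall. Origin: centre of its foot.
- beaker: Bystander: glass beaker, 72 mm wide, 85 mm tall. Origin: centre of its foot.
- wellplate: Bystander: clear well plate, 85 x 127 x 12 mm, lying flat. Origin: centre of its underside.
There are look-alikes about, which are no part of the job. What is shaped like the lid but orange is not meant.

How it is judged:
On the way, in this order (a step that is already met when the one before it is completed fails the run):
1. The lid is fully down on the carrier's seat while the hasp is still swung back (x of lid in the frame of carrier between -0.008 and 0.008 m and y of lid in the frame of carrier between -0.008 and 0.008 m and z of lid in the frame of carrier between 0.066 and 0.0735 m and angle between the x axis of lid and the x axis of carrier, either way round below 0.2 rad and angle between lid's own z axis and vertical below 0.1 rad and value of joint hasp above 1 rad), for 0.2 s.
2. The hasp lies down over the lid's catch (x of lid in the frame of carrier between -0.008 and 0.008 m and y of lid in the frame of carrier between -0.008 and 0.008 m and z of lid in the frame of carrier between 0.066 and 0.0735 m and angle between the x axis of lid and the x axis of carrier, either way round below 0.2 rad and angle between lid's own z axis and vertical below 0.1 rad and value of joint hasp below 0.1 rad), for 0.2 s.
At the end, for the whole second after the job is handed in: The lid rests on the carrier's seat, at rest (underside 66 to 73.5 mm above the carrier's foot, within 8 mm of centre in x and y, within 0.2 rad of square and 0.1 rad of level), and the hasp is within 0.1 rad of fastened, across the lid with its window around the catch (all of step 2 and linear speed of lid below 0.02 m/s); the robot touches nothing.
It fails at once if The lid is dropped into the carrier (moves faster than 0.5 m/s between its cheeks) (x of lid in the frame of carrier between -0.02 and 0.02 m and y of lid in the frame of carrier between -0.02 and 0.02 m and z of lid in the frame of carrier between 0.05 and 0.118 m and linear speed of lid above 0.5 m/s).
It fails at once if A bystander (jar, dropper bottle, cup, beaker or well plate) is moved more than 30 mm (distance of any of jar, dropper_a, dropper_b, cup, beaker, wellplate from where it was at the start of the episode above 0.03 m).
It also fails if it takes over 72 s, if anything falls off the work surface, if the arm or the gripper's body presses on something with over 40 N, if the wrist force passes 120 N, or if a joint passes its speed limit or range.

ROBOT

A 6-joint arm with a two-finger parallel gripper is mounted at the origin on the work surface. World frame = base frame: x ahead of the robot, y to its left, z up, the work surface at z = 0. Lengths are in m, angles in rad, forces in N, time in s.
With the tool pointing down it reaches from about 0.3 to 0.875 m from the base axis. Payload 6.4 kg.
Tool frame: the origin (TCP) lies midway between the tips of the shut fingers; the grasp point (between the pads) lies 19 mm behind it; z points along the fingers, y is the line along which they close (so a half turn about z gives the same grasp; the last joint's range is limited). The gripper opens to 85 mm and grips with 20 to 120 N. Pads are 22 mm wide; open, the fingers measure 114 mm over their backs; the gripper's body (76 mm by 85 mm) begins 54 mm behind the grasp point. The pads swing forward as they close: fully open they stand 13 mm farther back than shut.
Start: joints at [-1.4, 0.181, 1.607, -0, 1.354, -0.206], TCP at [0.212, -0.535, 0.199] pointing down, gripper open.
Joint ranges: [-2.99, 2.99], [-0.89, 2.07], [0.3, 2.58], [-1.14, 4.28], [0, 2.63], [-3.12, 3.12]. Speed limits (rad/s): [2.57, 2.57, 3.01, 3.14, 3.14, 3.14].

INTERFACE

Orientations are given as a unit quaternion [w, x, y, z].
In Python, from bench import ctrl, vision, workorder gives the robot as it stands. The module is installed in compiled form; this text tells all that it offers.
- The arm moves only by the tool servo_tool, never from a script. Its argument "steps" is a list of rows, each an object of numbers: "dx", "dy", "dz": the shift along the world's x, y, z as a fraction of full scale; "wx", "wy", "wz": the turn, a rotation vector about the world's x, y, z as a fraction of full scale. A call has exactly 5 rows; each row is the pose to reach, as a shift and turn from the pose commanded when the call began, turning the shorter way round; what a row does not reach only later rows make up. Full scale, the value 1, is 100 mm for a shift and pi rad for a turn. A row lasts 1/12 s, in which the tool goes at most 41.7 mm and 7.16 degrees, less where a joint would pass 70% of its speed; a pose out of reach is approached as far as the arm can. A call with a number of a shift or a turn outside -1 to 1 is refused whole. A call with a gripper value outside its range is refused whole. "jaw" is the opening, from 0 (shut) to 1 (fully open), set as the call begins (left out, the last holds). The fingers move at their own pace and stop on an object; the grip force is fixed at half the most. Time passes only in rows, so rows that repeat a pose let the fingers close, or fill a call up. It gives the time, the measured TCP pose, the force, the opening and the grip force at its end, in the units of the state.
- ctrl.get_obs(): the state, without advancing time (a new reading comes with each control period).
- vision.camera(name): name is "scene" or "side" or "wrist"; returns a dict with "frame" (420x560x3 uint8, red, green, blue), "vfov" (degrees; the focal length in pixels is half the picture's height over the tangent of half this angle, whatever the lens; pixels are square), "cx", "cy" (the principal point, pixels), "D" ([k1, k2, p1, p2, k3] as OpenCV has them; the pictures are not rectified), "camera_from_world" (4x4, takes a point from world to camera coordinates). Camera axes: x right, y up, looking along -z (the intrinsics and any distortion apply to the point x, -y, -z); pixel columns grow to the right and rows downward; lengths in m; the calibration is good to about 2 mm. A picture is of the moment at which its call begins. There is no depth.
- workorder.hand_in(): hands the job in; it is judged then, once.
The state is a dict: "time_s": time; "q": joint angles; "dq": joint speeds; "joint_efforts": joint torques, N m; "eef_pos": TCP position; "eef_rot": TCP orientation; "wrist_force": force on the tool from outside, world axes, zero at the start; "torque": the same for the moment, N m; "opening": opening from 0.0 (shut) to 1.0 (fully open); "grasp_force": force on a finger pad.
Only numpy, scipy, OpenCV 4.12 (cv2) and the standard library are available. Lean on these libraries where they do the work, as an engineer would, in place of code of your own. Each camera call takes 0.05 s, during which the arm holds its last target. There are 200 camera calls.

## Working session

There is one attempt and no reset: what is moved stays moved. The work goes in short steps, Python scripts to look and compute and a tool call to move; the robot and the scene stay as the last step left them, time stands still between calls to the robot, and variables do not carry over. Pictures are saved under pics/ and viewed, at most 10 in all, crops included, and the job is handed in when it is done.

Besides the shell and the picture viewer there is one more tool, called after ">>>" in YAML: its name, and indented under it one key for each argument. servo_tool: Moves the arm, as the interface text tells. Its arguments: {"type":"object","properties":{"steps":{"type":"array","items":{"type":"object","properties":{"dx":{"type":"number"},"dy":{"type":"number"},"dz":{"type":"number"},"wx":{"type":"number"},"wy":{"type":"number"},"wz":{"type":"number"}}}},"jaw":{"type":"number"}},"required":["steps"]}

```bash
mkdir -p pics
cat > h.py <<'E'
import numpy as np, cv2
from bench import ctrl, vision, workorder
def cam(n):
    c=vision.camera(n); f=c["frame"]; H=f.shape[0]
    fl=H/2/np.tan(np.radians(c["vfov"])/2)
    c["K"]=np.array([[fl,0,c["cx"]],[0,fl,c["cy"]],[0,0,1.]]); c["T"]=np.array(c["camera_from_world"]); c["D"]=np.array(c["D"],float)
    return c
def ray(c,uv):
    p=cv2.undistortPoints(np.array([[uv]],float),c["K"],c["D"])[0,0]
    R=c["T"][:3,:3]; d=R.T@np.array([p[0],-p[1],-1]); return -R.T@c["T"][:3,3], d/np.linalg.norm(d)
def onz(c,uv,z):
    o,d=ray(c,uv); return o+d*(z-o[2])/d[2]
def proj(c,P):
    q=(c["T"][:3,:3]@np.atleast_2d(P).T).T+c["T"][:3,3]; q=q*[1,-1,-1]
    return cv2.projectPoints(q,np.zeros(3),np.zeros(3),c["K"],c["D"])[0][:,0]
def tri(rs):
    A=np.zeros((3,3));b=np.zeros(3)
    for o,d in rs:
        M=np.eye(3)-np.outer(d,d);A+=M;b+=M@o
    return np.linalg.solve(A,b)
def save(img,n): cv2.imwrite("pics/"+n,cv2.cvtColor(img,cv2.COLOR_RGB2BGR))
E
python3 - <<'E'
from h import *
import pickle
d={}
for n in("scene","side","wrist"):
    d[n]=cam(n); print(n,d[n]["vfov"],d[n]["D"],-d[n]["T"][:3,:3].T@d[n]["T"][:3,3])
    save(d[n]["frame"],n+"0.png")
pickle.dump(d,open("d0.pkl","wb"))
o=ctrl.get_obs();print(o)
E
```

```text
scene 42.37879880755975 [-0.14502816  0.          0.          0.          0.        ] [1.48473983 0.23540211 1.08889735]
side 57.20408644491837 [-0.04423897  0.          0.          0.          0.        ] [ 0.41041875 -0.70587244  0.72901646]
wrist 67.90597652312708 [-0.05290594  0.          0.          0.          0.        ] [ 0.28704188 -0.50416961  0.3723969 ]
{'time_s': 0.15, 'q': array([-1.40034298e+00,  1.81375341e-01,  1.60779922e+00, -2.31282900e-05,
        1.35381825e+00, -2.06285482e-01]), 'dq': array([-0.00142966, -0.0022104 , -0.00164504,  0.00086538,  0.0013519 ,
       -0.00015634]), 'joint_efforts': array([ 1.53012767e-03, -4.45262182e+01, -3.51690388e+01, -1.59207907e-04,
        5.87304938e-03, -1.61866808e-06]), 'eef_pos': array([ 0.21146896, -0.53417874,  0.19787826]), 'eef_rot': array([-7.00168467e-04,  9.82310172e-01,  1.87259809e-01,  1.25254755e-06]), 'wrist_force': array([-0.32345759, -0.1985496 , -0.29657413]), 'torque': array([ 0.03327763,  0.00551629, -0.02806736]), 'grasp_force': 0.0, 'opening': 0.9970955376589434}
```

View pics/scene0.png

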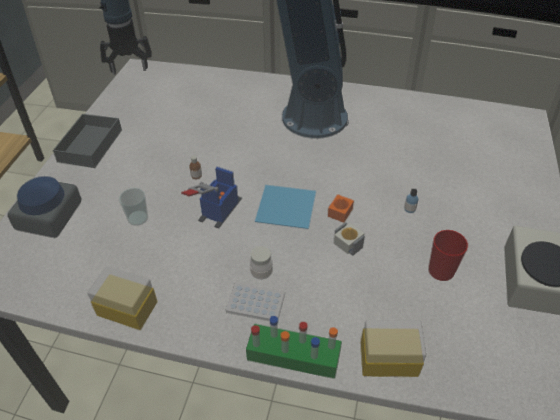

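View pics/side0.png

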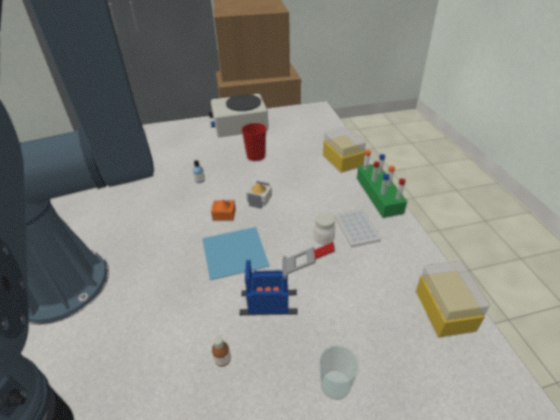

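Scene shows the white lid with brass cone in the grey dock at (349,238) and the orange look-alike at (341,207). The carrier is at (218,197), with its hasp lying out to the left to (190,190), and the pad is at (286,207). Side shows the dock at (259,193), orange at (223,210), the carrier at (267,290) and the red hasp end at (324,251). The white one in the grey channel fits the description, so I'll confirm it in an enlarged crop.

Run:
```python
from h import *
import pickle
d=pickle.load(open("d0.pkl","rb"))
a=d["scene"]["frame"][155:260,160:380]; b=d["side"]["frame"][170:325,190:350]
A=cv2.resize(a,(796,380),interpolation=cv2.INTER_CUBIC)[:, :]
B=cv2.resize(b,None,fx=3.6,fy=3.6,interpolation=cv2.INTER_CUBIC)
save(A,"cropA.png"); save(B,"cropB.png")
s,t=d["scene"],d["side"]
for nm,z,u,v in (("lid cone tip",.064,(349,232),(259,184)),("pad",.003,(286,207),(235,252)),("haspred",.15,(187,192),(324,251)),("carrier",.07,(218,197),(267,290)),("orange",.02,(341,207),(223,210)),("jar",.07,(261,253),(325,222)),("plate",.01,(256,302),(358,228)),("dropA",.07,(195,162),(221,343)),("beaker",.08,(134,196),(338,360))):
    print(nm,onz(s,u,z).round(3),onz(t,v,z).round(3),tri([ray(s,u),ray(t,v)]).round(3))
# pad corners
for n in("scene","side"):
    h=cv2.cvtColor(d[n]["frame"],cv2.COLOR_RGB2HSV); m=cv2.inRange(h,(92,90,90),(112,255,255))
    c=max(cv2.findContours(m,0,2)[0],key=cv2.contourArea); r=cv2.boxPoints(cv2.minAreaRect(c)); ap=cv2.approxPolyDP(c,8,True)[:,0]
    print(n,cv2.contourArea(c),[onz(d[n],tuple(map(float,p)),.003).round(3)[:2].tolist() for p in ap])
```

```text
lid cone tip [0.55  0.19  0.064] [0.535 0.189 0.064] [0.539 0.191 0.058]
pad [0.44  0.    0.003] [ 0.432 -0.004  0.003] [ 0.433 -0.    -0.002]
haspred [ 0.585 -0.223  0.15 ] [ 0.606 -0.189  0.15 ] [ 0.601 -0.211  0.17 ]
carrier [ 0.509 -0.172  0.07 ] [ 0.481 -0.196  0.07 ] [ 0.485 -0.18   0.048]
orange [0.422 0.153 0.02 ] [0.421 0.152 0.02 ] [0.421 0.153 0.019]
jar [ 0.672 -0.01   0.07 ] [ 0.667 -0.022  0.07 ] [ 0.668 -0.012  0.063]
plate [0.775 0.003 0.01 ] [ 0.769 -0.006  0.01 ] [0.772 0.001 0.004]
dropA [ 0.385 -0.283  0.07 ] [ 0.371 -0.297  0.07 ] [ 0.371 -0.289  0.057]
beaker [ 0.565 -0.394  0.08 ] [ 0.572 -0.388  0.08 ] [ 0.57  -0.391  0.085]
scene 1784.0 [[0.369, -0.076], [0.508, -0.069], [0.502, 0.073], [0.363, 0.066]]
side 3650.0 [[0.358, 0.065], [0.364, -0.072], [0.447, -0.077], [0.438, -0.189], [0.52, -0.209], [0.533, -0.096], [0.469, -0.076], [0.504, -0.065], [0.495, 0.07]]
```

View pics/cropA.png

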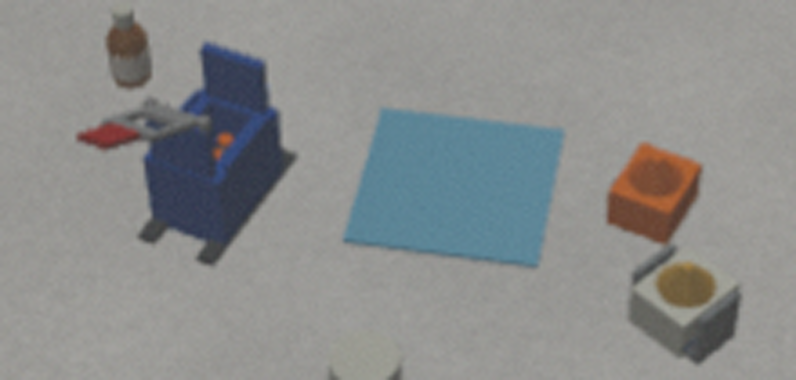

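View pics/cropB.png

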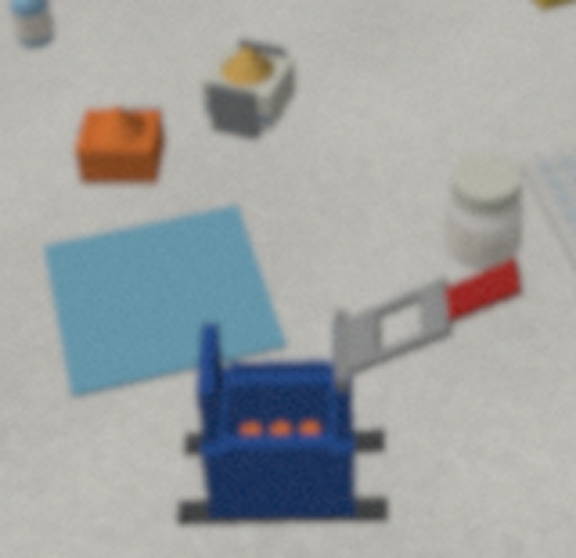

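The crop confirms the target: the white lid with the brass cone sits in the grey channel, and the orange block stands free with no dock. The carrier's hasp hinges on its +x-world cheek and hangs outward. Next I'll look at both from above with the wrist camera.

>>> servo_tool:
  steps:
    - {"dx": 0.1, "dy": 0.18, "dz": 0.16}
    - {"dx": 0.2, "dy": 0.36, "dz": 0.32}
    - {"dx": 0.3, "dy": 0.54, "dz": 0.48}
    - {"dx": 0.4, "dy": 0.72, "dz": 0.64}
    - {"dx": 0.5, "dy": 0.9, "dz": 0.8}

```text
$.steps[0]: bad value
```

>>> servo_tool:
  steps:
    - {"dx": 0.1, "dy": 0.18, "dz": 0.06}
    - {"dx": 0.2, "dy": 0.36, "dz": 0.12}
    - {"dx": 0.3, "dy": 0.54, "dz": 0.18}
    - {"dx": 0.4, "dy": 0.72, "dz": 0.24}
    - {"dx": 0.5, "dy": 0.9, "dz": 0.3}

```text
$.steps[0]: bad value
```

>>> servo_tool:
  steps:
    - {"dx": 0.12, "dy": 0.18}
    - {"dx": 0.24, "dy": 0.36}
    - {"dx": 0.36, "dy": 0.54}
    - {"dx": 0.48, "dy": 0.72}
    - {"dx": 0.6, "dy": 0.9}

```text
$.steps[0]: bad value
```

>>> servo_tool:
  steps:
    - {"dx": 0.1, "dy": 0.18}
    - {"dx": 0.2, "dy": 0.36}
    - {"dx": 0.3, "dy": 0.54}
    - {"dx": 0.4, "dy": 0.9}
    - {"dx": 0.4, "dy": 0.9}

```text
$.steps[0]: bad value
```

Run:
```python
from h import *
import pickle
c=cam("wrist"); pickle.dump(c,open("w1.pkl","wb"))
o=ctrl.get_obs();print(o["time_s"],o["eef_pos"],o["eef_rot"])
print(proj(c,[[.49,-.18,.12],[.54,.19,.064],[.44,0,0]]))
save(c["frame"],"w1.png")
```

```text
0.2 [ 0.21151248 -0.53429074  0.19803589] [-5.42576867e-04  9.82305049e-01  1.87287204e-01  1.05546802e-05]
[[  29.60385006 -203.81761111]
 [1174.31667194 1122.95643362]
 [ -80.12584818 -167.39205009]]
```

View pics/w1.png

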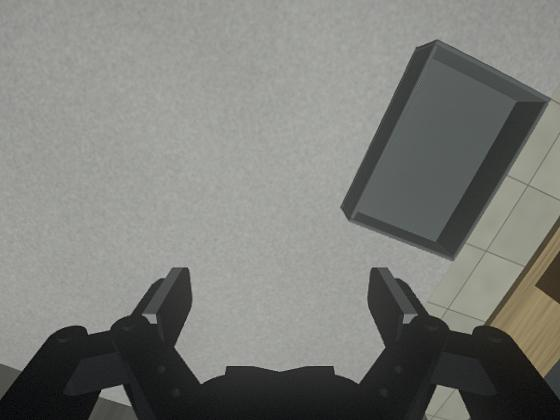

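>>> servo_tool:
  steps:
    - {"dx": 0, "dy": 0.2}
    - {"dx": 0, "dy": 0.4}
    - {"dx": 0, "dy": 0.6}
    - {"dx": 0, "dy": 0.8}
    - {"dx": 0, "dy": 1}

```text
$.steps[0]: bad value
```

>>> servo_tool:
  steps:
    - {"dx": 0.05, "dy": 0.2}
    - {"dx": 0.1, "dy": 0.4}
    - {"dx": 0.15, "dy": 0.6}
    - {"dx": 0.2, "dy": 0.8}
    - {"dx": 0.25, "dy": 1}

```text
$.steps[0]: bad value
```

>>> servo_tool:
  steps:
    - {"dx": 0.05, "dy": 0.2}
    - {"dx": 0.1, "dy": 0.4}
    - {"dx": 0.15, "dy": 0.6}
    - {"dx": 0.2, "dy": 0.9}
    - {"dx": 0.2, "dy": 0.9}

```text
$.steps[0]: bad value
```

Run:
```python
from h import *
import pickle
c=cam("wrist"); pickle.dump(c,open("w2.pkl","wb"))
o=ctrl.get_obs();print(o["time_s"],o["eef_pos"],o["eef_rot"])
u=proj(c,[[.54,.19,.05]])[0];print(u)
save(c["frame"],"w2.png")
```

```text
0.25 [ 0.21153538 -0.53438261  0.1981481 ] [-4.23488953e-04  9.82307206e-01  1.87276195e-01  1.22663640e-05]
[783.84828366 727.66793582]
```

View pics/w2.png

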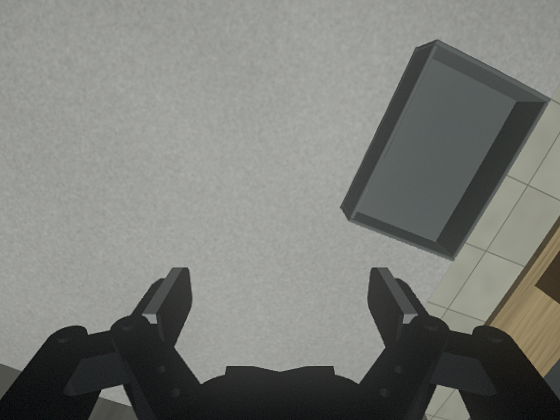

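The moves were refused because each row needs all six fields. The wrist picture shows only the black tray, with the fingers at (175,300) and (390,300).

>>> servo_tool:
  steps:
    - {"dx": 0.1, "dy": 0.18, "dz": 0.16, "wx": 0, "wy": 0, "wz": 0}
    - {"dx": 0.2, "dy": 0.36, "dz": 0.32, "wx": 0, "wy": 0, "wz": 0}
    - {"dx": 0.3, "dy": 0.54, "dz": 0.48, "wx": 0, "wy": 0, "wz": 0}
    - {"dx": 0.4, "dy": 0.72, "dz": 0.64, "wx": 0, "wy": 0, "wz": 0}
    - {"dx": 0.5, "dy": 0.9, "dz": 0.8, "wx": 0, "wy": 0, "wz": 0}

```text
time_s: 0.67
eef_pos: [0.2619, -0.4437, 0.2791]
eef_rot: [-0.0, 0.982, 0.187, 0.0]
wrist_force: [1.4, -0.4, 0.6]
opening: 0.998
grasp_force: 0.0
```

>>> servo_tool:
  steps:
    - {"dx": 0.1, "dy": 0.18, "dz": 0.08, "wx": 0, "wy": 0, "wz": 0}
    - {"dx": 0.2, "dy": 0.36, "dz": 0.16, "wx": 0, "wy": 0, "wz": 0}
    - {"dx": 0.3, "dy": 0.54, "dz": 0.24, "wx": 0, "wy": 0, "wz": 0}
    - {"dx": 0.4, "dy": 0.72, "dz": 0.32, "wx": 0, "wy": 0, "wz": 0}
    - {"dx": 0.5, "dy": 0.9, "dz": 0.4, "wx": 0, "wy": 0, "wz": 0}

```text
time_s: 1.08
eef_pos: [0.3119, -0.3536, 0.3189]
eef_rot: [0.0, 0.982, 0.187, 0.0]
wrist_force: [0.5, -0.3, -0.3]
opening: 1.002
grasp_force: 0.0
```

>>> servo_tool:
  steps:
    - {"dx": 0.1, "dy": 0.18, "dz": 0, "wx": 0, "wy": 0, "wz": 0}
    - {"dx": 0.2, "dy": 0.36, "dz": 0, "wx": 0, "wy": 0, "wz": 0}
    - {"dx": 0.3, "dy": 0.54, "dz": 0, "wx": 0, "wy": 0, "wz": 0}
    - {"dx": 0.4, "dy": 0.72, "dz": 0, "wx": 0, "wy": 0, "wz": 0}
    - {"dx": 0.5, "dy": 0.9, "dz": 0, "wx": 0, "wy": 0, "wz": 0}

```text
time_s: 1.5
eef_pos: [0.3619, -0.2637, 0.3186]
eef_rot: [0.0, 0.982, 0.187, 0.0]
wrist_force: [0.5, -0.1, 0.9]
opening: 0.998
grasp_force: 0.0
```

>>> servo_tool:
  steps:
    - {"dx": 0.05, "dy": 0.15, "dz": 0, "wx": 0, "wy": 0, "wz": 0}
    - {"dx": 0.1, "dy": 0.3, "dz": 0, "wx": 0, "wy": 0, "wz": 0}
    - {"dx": 0.15, "dy": 0.5, "dz": 0, "wx": 0, "wy": 0, "wz": 0}
    - {"dx": 0.2, "dy": 0.6, "dz": 0, "wx": 0, "wy": 0, "wz": 0}
    - {"dx": 0.2, "dy": 0.6, "dz": 0, "wx": 0, "wy": 0, "wz": 0}

```text
time_s: 1.92
eef_pos: [0.3821, -0.2029, 0.3187]
eef_rot: [-0.0, 0.982, 0.188, 0.0]
wrist_force: [0.5, -0.1, -1.2]
opening: 0.994
grasp_force: 0.0
```

Run:
```python
from h import *
import pickle
c=cam("wrist"); pickle.dump(c,open("w1.pkl","wb"))
o=ctrl.get_obs();print(o["time_s"],o["eef_pos"],o["eef_rot"])
print(proj(c,[[.49,-.18,.12],[.54,.19,.064],[.44,0,0]]))
save(c["frame"],"w1.png")
```

```text
1.9667 [ 0.38180932 -0.20395518  0.31868818] [1.85813172e-04 9.82107902e-01 1.88318955e-01 7.85756276e-05]
[[296.8098617   78.86947235]
 [ 26.08727643 -70.87027817]
 [167.08612946  71.57790149]]
```

>>> servo_tool:
  steps:
    - {"dx": 0.15, "dy": 0, "dz": 0, "wx": 0, "wy": 0, "wz": 0}
    - {"dx": 0.3, "dy": 0, "dz": 0, "wx": 0, "wy": 0, "wz": 0}
    - {"dx": 0.45, "dy": 0, "dz": 0, "wx": 0, "wy": 0, "wz": 0}
    - {"dx": 0.6, "dy": 0, "dz": 0, "wx": 0, "wy": 0, "wz": 0}
    - {"dx": 0.6, "dy": 0, "dz": 0, "wx": 0, "wy": 0, "wz": 0}

```text
time_s: 2.38
eef_pos: [0.4428, -0.2055, 0.3181]
eef_rot: [-0.0, 0.982, 0.187, 0.0]
wrist_force: [-0.9, -0.1, -0.8]
opening: 0.999
grasp_force: 0.0
```

Run:
```python
from h import *
import pickle
c=cam("wrist"); pickle.dump(c,open("w1.pkl","wb"))
print(proj(c,[[.49,-.18,.12],[.6,-.2,.15]]))
```

```text
[[274.65453801 129.2725503 ]
 [333.35963206  34.46270578]]
```

>>> servo_tool:
  steps:
    - {"dx": 0, "dy": 0.2, "dz": 0, "wx": 0, "wy": 0, "wz": 0}
    - {"dx": 0, "dy": 0.4, "dz": 0, "wx": 0, "wy": 0, "wz": 0}
    - {"dx": 0, "dy": 0.6, "dz": 0, "wx": 0, "wy": 0, "wz": 0}
    - {"dx": 0, "dy": 0.8, "dz": 0, "wx": 0, "wy": 0, "wz": 0}
    - {"dx": 0, "dy": 1, "dz": 0, "wx": 0, "wy": 0, "wz": 0}

```text
time_s: 2.85
eef_pos: [0.4406, -0.1045, 0.3185]
eef_rot: [0.0, 0.982, 0.187, -0.0]
wrist_force: [-0.3, -0.3, 0.8]
opening: 1.001
grasp_force: 0.0
```

>>> servo_tool:
  steps:
    - {"dx": 0, "dy": 0.2, "dz": -0.06, "wx": 0, "wy": 0, "wz": 0}
    - {"dx": 0, "dy": 0.4, "dz": -0.12, "wx": 0, "wy": 0, "wz": 0}
    - {"dx": 0, "dy": 0.6, "dz": -0.18, "wx": 0, "wy": 0, "wz": 0}
    - {"dx": 0, "dy": 0.8, "dz": -0.24, "wx": 0, "wy": 0, "wz": 0}
    - {"dx": 0, "dy": 1, "dz": -0.3, "wx": 0, "wy": 0, "wz": 0}

```text
time_s: 3.27
eef_pos: [0.4408, -0.0046, 0.2884]
eef_rot: [0.0, 0.982, 0.187, -0.0]
wrist_force: [-0.3, -0.3, 0.3]
opening: 1.001
grasp_force: 0.0
```

>>> servo_tool:
  steps:
    - {"dx": 0, "dy": 0.2, "dz": -0.2, "wx": 0, "wy": 0, "wz": 0}
    - {"dx": 0, "dy": 0.4, "dz": -0.4, "wx": 0, "wy": 0, "wz": 0}
    - {"dx": 0, "dy": 0.6, "dz": -0.6, "wx": 0, "wy": 0, "wz": 0}
    - {"dx": 0, "dy": 0.8, "dz": -0.8, "wx": 0, "wy": 0, "wz": 0}
    - {"dx": 0, "dy": 0.8, "dz": -0.8, "wx": 0, "wy": 0, "wz": 0}

```text
time_s: 3.68
eef_pos: [0.4381, 0.0772, 0.2046]
eef_rot: [-0.001, 0.982, 0.188, -0.003]
wrist_force: [-1.3, -0.2, -0.9]
opening: 1.004
grasp_force: 0.0
```

Run:
```python
from h import *
import pickle
c=cam("wrist"); pickle.dump(c,open("w2.pkl","wb"))
o=ctrl.get_obs();print(o["time_s"],o["eef_pos"],o["eef_rot"])
print(proj(c,[[.54,.19,.044]]))
a=pickle.load(open("w1.pkl","rb"))["frame"]
im=np.hstack([a[:,100:500],c["frame"][:,80:480]]); save(im,"w12.png")
```

```text
3.7333 [0.43935816 0.07582157 0.20662941] [-5.08097805e-04  9.82103403e-01  1.88327979e-01 -2.28462034e-03]
[[212.19108934  44.92829595]]
```

View pics/w12.png

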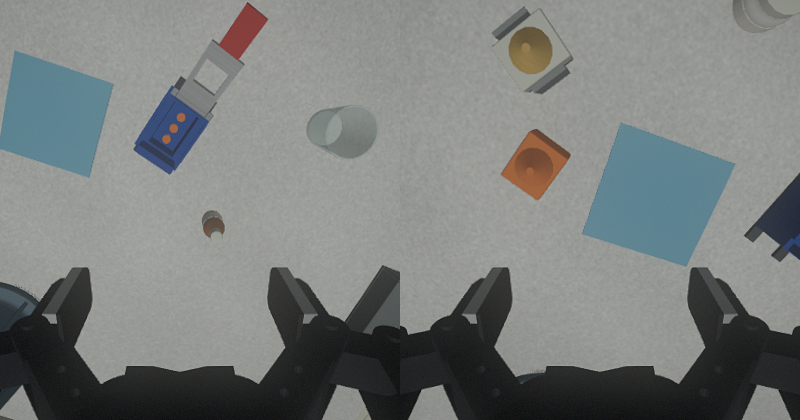

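The left half (wrist over the carrier) shows the carrier at about (175,130), with the three red tubes in its cavity and the hasp going to the red end at (245,30). The right half shows the lid in the dock at about (533,50), with dock walls at (511,25) and (548,78), orange at (536,165) and the pad at (658,195). Next I'll compute rough angles.

Run:
```python
from h import *
import pickle
c=pickle.load(open("w2.pkl","rb")); a=pickle.load(open("w1.pkl","rb"))
def ang(c,p,q,z):
    P,Q=onz(c,p,z),onz(c,q,z); v=Q-P; print(P.round(4),Q.round(4),np.linalg.norm(v).round(4),np.degrees(np.arctan2(v[1],v[0])).round(1))
print("dock walls");ang(c,(173,42),(206,10),.047);ang(c,(205,93),(250,58),.047)
h=cv2.cvtColor(c["frame"],cv2.COLOR_RGB2HSV); m=cv2.inRange(h,(12,80,60),(28,255,255)); 
n,l,st,ce=cv2.connectedComponentsWithStats(m)
for i in range(1,n):
    if st[i,4]>50: print(st[i],ce[i],onz(c,ce[i],.044).round(4))
# red hasp end, w1
h=cv2.cvtColor(a["frame"],cv2.COLOR_RGB2HSV); m=cv2.inRange(h,(0,150,60),(6,255,255))|cv2.inRange(h,(172,120,60),(180,255,255))
n,l,st,ce=cv2.connectedComponentsWithStats(m)
for i in range(1,n):
    if st[i,4]>100: print("red",st[i],ce[i])
print("carrier bottom/cheek edge");ang(a,(234,152),(270,172),.118);ang(a,(234,152),(285,100),.075)
```

```text
dock walls
[0.5287 0.2259 0.047 ] [0.5667 0.2045 0.047 ] 0.0436 -29.4
[0.4948 0.182  0.047 ] [0.542 0.151 0.047] 0.0565 -33.4
[ 189   27   43   47 1586] [210.0517024   50.14691047] [0.5348 0.1905 0.044 ]
[498 314  27  24 412] [511.16019417 324.32281553] [ 0.3699 -0.2865  0.044 ]
carrier bottom/cheek edge
[ 0.4472 -0.1444  0.118 ] [ 0.4403 -0.1933  0.118 ] 0.0494 -98.0
[ 0.439  -0.1408  0.075 ] [ 0.5255 -0.1795  0.075 ] 0.0947 -24.1
```

>>> servo_tool:
  steps:
    - {"dx": 0.1, "dy": 0.12, "dz": 0, "wx": 0, "wy": 0, "wz": 0.03}
    - {"dx": 0.2, "dy": 0.24, "dz": 0, "wx": 0, "wy": 0, "wz": 0.06}
    - {"dx": 0.3, "dy": 0.36, "dz": 0, "wx": 0, "wy": 0, "wz": 0.09}
    - {"dx": 0.4, "dy": 0.48, "dz": 0, "wx": 0, "wy": 0, "wz": 0.12}
    - {"dx": 0.5, "dy": 0.6, "dz": 0, "wx": 0, "wy": 0, "wz": 0.15}

```text
time_s: 4.15
eef_pos: [0.493, 0.1341, 0.2102]
eef_rot: [0.001, 0.911, 0.413, 0.001]
wrist_force: [0.1, 0.0, -0.9]
opening: 1.0
grasp_force: 0.0
```

>>> servo_tool:
  steps:
    - {"dx": 0.11, "dy": 0.14, "dz": 0, "wx": 0, "wy": 0, "wz": 0.03}
    - {"dx": 0.22, "dy": 0.28, "dz": 0, "wx": 0, "wy": 0, "wz": 0.056}
    - {"dx": 0.33, "dy": 0.42, "dz": 0, "wx": 0, "wy": 0, "wz": 0.056}
    - {"dx": 0.44, "dy": 0.55, "dz": 0, "wx": 0, "wy": 0, "wz": 0.056}
    - {"dx": 0.44, "dy": 0.55, "dz": 0, "wx": 0, "wy": 0, "wz": 0.056}

```text
time_s: 4.57
eef_pos: [0.538, 0.1903, 0.2101]
eef_rot: [0.001, 0.872, 0.49, 0.001]
wrist_force: [0.2, -0.8, 0.1]
opening: 1.003
grasp_force: 0.0
```

Run:
```python
from h import *
import pickle
c=cam("wrist"); pickle.dump(c,open("w3.pkl","wb"))
o=ctrl.get_obs();print(o["time_s"],o["eef_pos"],o["eef_rot"],o["q"])
h=cv2.cvtColor(c["frame"],cv2.COLOR_RGB2HSV); m=cv2.inRange(h,(12,80,60),(28,255,255)); 
n,l,st,ce=cv2.connectedComponentsWithStats(m)
for i in range(1,n):
    if st[i,4]>300: print(st[i],ce[i],onz(c,ce[i],.044).round(4))
u=proj(c,[[.535,.19,.044]])[0];x,y=map(int,u);x0=max(0,x-80);y0=max(0,y-80);print(u,x0,y0)
save(cv2.resize(c["frame"][y0:y0+130,x0:x0+160],None,fx=4.5,fy=4.5,interpolation=cv2.INTER_CUBIC),"w3.png")
```

```text
4.6167 [0.53691417 0.1894038  0.20977418] [5.61742246e-04 8.71748846e-01 4.89952320e-01 5.97619095e-04] [ 1.31101683e-01  1.57675499e-01  1.61061685e+00 -6.10630048e-04
  1.37177308e+00  6.77947788e-01]
[ 258  164   38   37 1092] [276.82600733 181.80952381] [0.5347 0.1911 0.044 ]
[277.56314356 182.44554663] 197 102
```

View pics/w3.png

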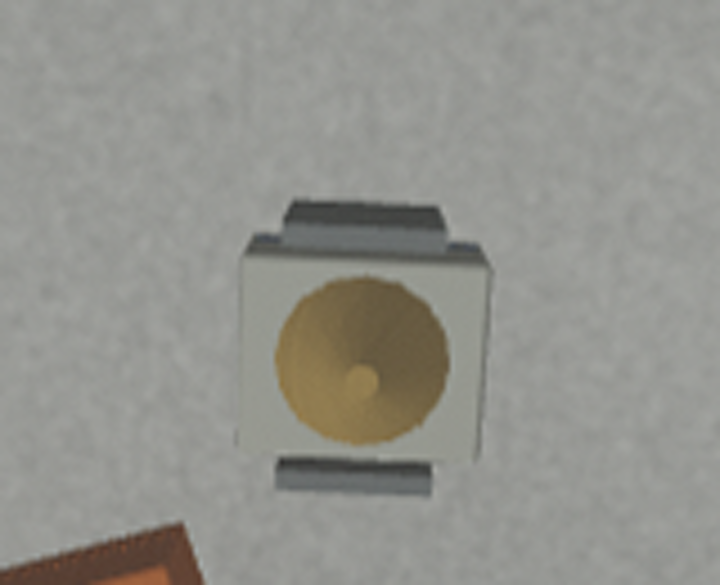

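The crop shows the lid top square with corners at about (245,252), (489,272), (476,460) and (240,443), with the brass cone centred on it. The dock walls are above and below it (292–438,204 and 276–432,492), and the left and right ends stick out and are free to grip.

Run:
```python
from h import *
import pickle
c=pickle.load(open("w3.pkl","rb"))
def w(p,z): return onz(c,(p[0]/4.5+197,p[1]/4.5+102),z)
def ang(p,q,z):
    P,Q=w(p,z),w(q,z); v=Q-P; print(P.round(4),Q.round(4),np.linalg.norm(v).round(4),np.degrees(np.arctan2(v[1],v[0])).round(1))
ang((245,252),(489,272),.044);ang((240,443),(476,460),.044);ang((245,252),(240,443),.044);ang((489,272),(476,460),.044)
ang((292,200),(438,206),.047);ang((276,491),(432,496),.047)
print(w((362,380),.064))
R=cv2.Rodrigues
g=ctrl.get_obs()["eef_rot"];q=g; print("tool y ang",np.degrees(np.arctan2(1-2*(q[1]**2+q[3]**2),2*(q[1]*q[2]-q[0]*q[3]))))
```

```text
[0.5249 0.2283 0.044 ] [0.5732 0.1932 0.044 ] 0.0597 -36.0
[0.4974 0.1882 0.044 ] [0.5464 0.1531 0.044 ] 0.0602 -35.6
[0.5249 0.2283 0.044 ] [0.4974 0.1882 0.044 ] 0.0487 -124.4
[0.5732 0.1932 0.044 ] [0.5464 0.1531 0.044 ] 0.0483 -123.8
[0.5417 0.2332 0.047 ] [0.5707 0.2139 0.047 ] 0.0349 -33.7
[0.499  0.1733 0.047 ] [0.5323 0.1515 0.047 ] 0.0398 -33.3
[0.53523784 0.19046287 0.064     ]
tool y ang -31.32510481074879
```

>>> servo_tool:
  jaw: 1
  steps:
    - {"dx": -0.01, "dy": 0.01, "dz": -0.2, "wx": 0, "wy": 0, "wz": -0.018}
    - {"dx": -0.01, "dy": 0.01, "dz": -0.4, "wx": 0, "wy": 0, "wz": -0.018}
    - {"dx": -0.01, "dy": 0.01, "dz": -0.6, "wx": 0, "wy": 0, "wz": -0.018}
    - {"dx": -0.01, "dy": 0.01, "dz": -0.8, "wx": 0, "wy": 0, "wz": -0.018}
    - {"dx": -0.01, "dy": 0.01, "dz": -1, "wx": 0, "wy": 0, "wz": -0.018}

```text
time_s: 5.03
eef_pos: [0.5348, 0.1895, 0.1088]
eef_rot: [0.0, 0.885, 0.465, 0.0]
wrist_force: [0.2, 0.6, -0.0]
opening: 1.0
grasp_force: 0.0
```

>>> servo_tool:
  steps:
    - {"dx": 0, "dy": 0, "dz": -0.1, "wx": 0, "wy": 0, "wz": 0}
    - {"dx": 0, "dy": 0, "dz": -0.2, "wx": 0, "wy": 0, "wz": 0}
    - {"dx": 0, "dy": 0, "dz": -0.3, "wx": 0, "wy": 0, "wz": 0}
    - {"dx": 0, "dy": 0, "dz": -0.4, "wx": 0, "wy": 0, "wz": 0}
    - {"dx": 0, "dy": 0, "dz": -0.5, "wx": 0, "wy": 0, "wz": 0}

```text
time_s: 5.45
eef_pos: [0.5353, 0.1912, 0.0586]
eef_rot: [0.0, 0.885, 0.465, 0.001]
wrist_force: [-0.2, 0.6, 0.2]
opening: 1.003
grasp_force: 0.0
```

>>> servo_tool:
  steps:
    - {"dx": 0, "dy": 0, "dz": -0.1, "wx": 0, "wy": 0, "wz": 0}
    - {"dx": 0, "dy": 0, "dz": -0.2, "wx": 0, "wy": 0, "wz": 0}
    - {"dx": 0, "dy": 0, "dz": -0.3, "wx": 0, "wy": 0, "wz": 0}
    - {"dx": 0, "dy": 0, "dz": -0.4, "wx": 0, "wy": 0, "wz": 0}
    - {"dx": 0, "dy": 0, "dz": -0.5, "wx": 0, "wy": 0, "wz": 0}

```text
time_s: 5.87
eef_pos: [0.5345, 0.1914, 0.0075]
eef_rot: [-0.0, 0.885, 0.465, -0.0]
wrist_force: [-1.2, 0.5, -0.1]
opening: 0.999
grasp_force: 0.0
```

>>> servo_tool:
  jaw: 0.5
  steps:
    - {"dx": 0, "dy": 0, "dz": 0, "wx": 0, "wy": 0, "wz": 0}
    - {"dx": 0, "dy": 0, "dz": 0, "wx": 0, "wy": 0, "wz": 0}
    - {"dx": 0, "dy": 0, "dz": 0, "wx": 0, "wy": 0, "wz": 0}
    - {"dx": 0, "dy": 0, "dz": 0, "wx": 0, "wy": 0, "wz": 0}
    - {"dx": 0, "dy": 0, "dz": 0, "wx": 0, "wy": 0, "wz": 0}

```text
time_s: 6.28
eef_pos: [0.5356, 0.1914, 0.0096]
eef_rot: [0.0, 0.885, 0.465, 0.001]
wrist_force: [0.6, -1.1, 0.7]
opening: 0.5
grasp_force: 1.5
```

>>> servo_tool:
  jaw: 0
  steps:
    - {"dx": 0, "dy": 0, "dz": 0, "wx": 0, "wy": 0, "wz": 0}
    - {"dx": 0, "dy": 0, "dz": 0, "wx": 0, "wy": 0, "wz": 0}
    - {"dx": 0, "dy": 0, "dz": 0, "wx": 0, "wy": 0, "wz": 0}
    - {"dx": 0, "dy": 0, "dz": 0, "wx": 0, "wy": 0, "wz": 0}
    - {"dx": 0, "dy": 0, "dz": 0, "wx": 0, "wy": 0, "wz": 0}

```text
time_s: 6.7
eef_pos: [0.5365, 0.1921, 0.0139]
eef_rot: [0.0, 0.885, 0.465, 0.002]
wrist_force: [-12.8, -1.4, 36.4]
opening: 0.378
grasp_force: 53.7
```

Run:
```python
from h import *
for n in ("scene","side"):
    c=cam(n); u=proj(c,[[.535,.19,.05]])[0].astype(int); print(u)
    k=c["frame"][u[1]-35:u[1]+35,u[0]-50:u[0]+50]
    globals()[n]=cv2.resize(k,(560,392) if n=="x" else (400,280),interpolation=cv2.INTER_CUBIC)
save(np.hstack([scene,side]),"g1.png")
```

```text
[349 231]
[259 187]
```

View pics/g1.png

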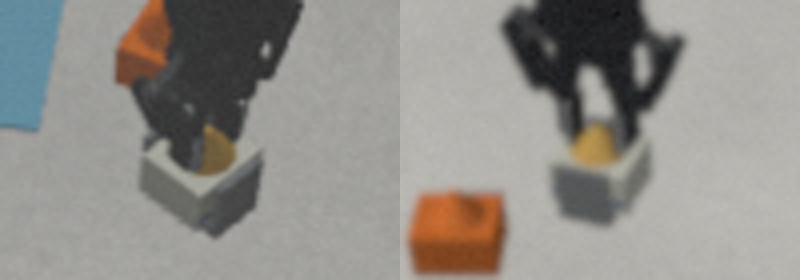

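The picture (scene left, side right) shows the fingers standing on top of the lid and pinching the cone at about z 0.05, not around the lid's ends. The tips are therefore higher than the reported TCP z. I'll check this from the wrist view's finger pixels.

Run:
```python
from h import *
import pickle
c=pickle.load(open("w3.pkl","rb"))
E=np.array([.5369,.1894,.2098])
print("tcp px",proj(c,[E]))
ty=np.array([np.cos(np.radians(-31.3)),np.sin(np.radians(-31.3)),0])
for b in(0,.013,.03,.045,.06):print(b,proj(c,[E+ty*.0425+[0,0,b],E-ty*.0425+[0,0,b]]).round(0).tolist())
d=cam("wrist"); o=ctrl.get_obs(); print(o["eef_pos"],"now tcp px",proj(d,[o["eef_pos"]]), proj(d,[[.535,.191,.044],[.535,.191,.064]]))
h=cv2.cvtColor(d["frame"],cv2.COLOR_RGB2HSV); m=cv2.inRange(h,(12,80,60),(28,255,255)); M=cv2.moments(m);print("brass px",M["m10"]/M["m00"],M["m01"]/M["m00"],M["m00"]/255, cv2.boundingRect(m))
s=cam("scene");t=cam("side");pickle.dump((d,s,t),open("g1.pkl","wb"))
for q in (s,t):print(proj(q,[o["eef_pos"],o["eef_pos"]+[0,0,.035]]).round(1).tolist())
```

```text
tcp px [[279.52551295 245.53630101]]
0 [[348.0, 245.0], [211.0, 245.0]]
0.013 [[353.0, 255.0], [206.0, 255.0]]
0.03 [[360.0, 270.0], [199.0, 270.0]]
0.045 [[368.0, 285.0], [192.0, 285.0]]
0.06 [[377.0, 304.0], [183.0, 304.0]]
[0.53643695 0.1921246  0.01389424] now tcp px [[280.28310486 243.81230715]] [[279.46557969 271.07404807]
 [279.52983519 292.76972231]]
brass px 259.7780910189287 291.8968989126057 4966.0 (137, 234, 179, 186)
[[349.1, 241.2], [350.3, 232.3]]
[[260.2, 196.8], [259.4, 187.4]]
```

The brass and finger pixels agree that the tips stand about 35 mm above the reported TCP at mid opening, not near it. I'll use that offset from here: open, then go lower step by step with the force as guard.

>>> servo_tool:
  jaw: 1
  steps:
    - {"dx": 0, "dy": 0, "dz": 0.05, "wx": 0, "wy": 0, "wz": 0}
    - {"dx": 0, "dy": 0, "dz": 0.1, "wx": 0, "wy": 0, "wz": 0}
    - {"dx": 0, "dy": 0, "dz": 0.1, "wx": 0, "wy": 0, "wz": 0}
    - {"dx": 0, "dy": 0, "dz": 0.1, "wx": 0, "wy": 0, "wz": 0}
    - {"dx": 0, "dy": 0, "dz": 0.1, "wx": 0, "wy": 0, "wz": 0}

```text
time_s: 7.37
eef_pos: [0.5342, 0.1912, 0.0181]
eef_rot: [-0.0, 0.885, 0.465, -0.0]
wrist_force: [0.3, -0.4, 0.3]
opening: 0.998
grasp_force: 0.0
```

Run:
```python
from h import *
import pickle
d=cam("wrist"); o=ctrl.get_obs(); print(o["time_s"],o["eef_pos"],o["wrist_force"],o["opening"],o["q"])
h=cv2.cvtColor(d["frame"],cv2.COLOR_RGB2HSV); m=cv2.inRange(h,(12,80,60),(28,255,255))
c=max(cv2.findContours(m,0,2)[0],key=cv2.contourArea); e=cv2.fitEllipse(cv2.convexHull(c)); print(e,cv2.boundingRect(c)); print(onz(d,e[0],.044))
w=2*312*.022; print("proj 0.044 centre",proj(d,[[.535,.191,.044],[.535,.191,.064]]))
# dark finger inner columns per row
g=d["frame"].max(2)
for r in (200,220,240,260,280,300,320): print(r,[int(x) for x in np.flatnonzero(np.diff((g[r]<70).astype(int)))])
save(d["frame"],"w4.png")
```

```text
7.4167 [0.5340937  0.19119377 0.01793175] [ 0.18347514  0.05624274 -0.02070109] 0.9977544001189679 [ 1.34592506e-01  3.92301294e-01  1.74631624e+00 -1.19199569e-05
  1.00409042e+00  7.38097425e-01]
((281.3009033203125, 262.9032287597656), (71.04010009765625, 80.02791595458984), 89.71678161621094) (241, 227, 81, 72)
[0.5351286  0.19168542 0.044     ]
proj 0.044 centre [[281.82644037 263.96206445]
 [282.06279538 284.40496888]]
200 [242, 244, 246, 247, 249, 317]
220 []
240 []
260 []
280 [157, 163, 174, 189, 369, 383, 395, 401]
300 [140, 157, 158, 160, 162, 191, 367, 396, 398, 399, 402, 405, 408, 418]
320 [117, 148, 156, 185, 373, 402, 410, 441]
```

>>> servo_tool:
  steps:
    - {"dx": 0, "dy": 0, "dz": -0.04, "wx": 0, "wy": 0, "wz": 0}
    - {"dx": 0, "dy": 0, "dz": -0.08, "wx": 0, "wy": 0, "wz": 0}
    - {"dx": 0, "dy": 0, "dz": -0.12, "wx": 0, "wy": 0, "wz": 0}
    - {"dx": 0, "dy": 0, "dz": -0.16, "wx": 0, "wy": 0, "wz": 0}
    - {"dx": 0, "dy": 0, "dz": -0.2, "wx": 0, "wy": 0, "wz": 0}

```text
time_s: 7.83
eef_pos: [0.5343, 0.1913, -0.0022]
eef_rot: [-0.0, 0.885, 0.465, -0.0]
wrist_force: [0.6, -0.1, -0.8]
opening: 1.001
grasp_force: 0.0
```

>>> servo_tool:
  steps:
    - {"dx": 0, "dy": 0, "dz": -0.04, "wx": 0, "wy": 0, "wz": 0}
    - {"dx": 0, "dy": 0, "dz": -0.08, "wx": 0, "wy": 0, "wz": 0}
    - {"dx": 0, "dy": 0, "dz": -0.12, "wx": 0, "wy": 0, "wz": 0}
    - {"dx": 0, "dy": 0, "dz": -0.12, "wx": 0, "wy": 0, "wz": 0}
    - {"dx": 0, "dy": 0, "dz": -0.12, "wx": 0, "wy": 0, "wz": 0}

```text
time_s: 8.25
eef_pos: [0.5343, 0.1913, -0.0137]
eef_rot: [-0.0, 0.885, 0.465, -0.0]
wrist_force: [0.2, 0.4, -0.4]
opening: 0.999
grasp_force: 0.0
```

Run:
```python
from h import *
d=cam("wrist"); o=ctrl.get_obs(); print(o["time_s"],o["eef_pos"],o["wrist_force"])
h=cv2.cvtColor(d["frame"],cv2.COLOR_RGB2HSV); m=cv2.inRange(h,(12,80,60),(28,255,255))
c=max(cv2.findContours(m,0,2)[0],key=cv2.contourArea); x,y,w,hh=cv2.boundingRect(c); print(x,y,w,hh)
f=d["K"][0,0]; r=y+hh//2
print("depth cone foot",f*.044/w)
g=d["frame"].max(2)
for r in (270,280,290,300,310): print(r,[int(x) for x in np.flatnonzero(np.diff((g[r]<70).astype(int)))], f*.085/178)
```

```text
8.3 [ 0.53463384  0.19135869 -0.01344078] [ 0.38727378 -0.03137965 -0.48269135]
233 256 98 84
depth cone foot 0.14003202501254816
270 [180, 188, 370, 378] 0.14893600208816732
280 [157, 163, 174, 189, 369, 384, 394, 401] 0.14893600208816732
290 [147, 157, 161, 162, 168, 190, 368, 390, 400, 411] 0.14893600208816732
300 [140, 150, 151, 153, 154, 155, 156, 158, 159, 161, 162, 191, 367, 396, 400, 401, 405, 406, 408, 418] 0.14893600208816732
310 [133, 189, 369, 402, 403, 405, 406, 407, 409, 410, 411, 425] 0.14893600208816732
```

>>> servo_tool:
  steps:
    - {"dx": 0, "dy": 0, "dz": -0.04, "wx": 0, "wy": 0, "wz": 0}
    - {"dx": 0, "dy": 0, "dz": -0.09, "wx": 0, "wy": 0, "wz": 0}
    - {"dx": 0, "dy": 0, "dz": -0.09, "wx": 0, "wy": 0, "wz": 0}
    - {"dx": 0, "dy": 0, "dz": -0.09, "wx": 0, "wy": 0, "wz": 0}
    - {"dx": 0, "dy": 0, "dz": -0.09, "wx": 0, "wy": 0, "wz": 0}

```text
time_s: 8.72
eef_pos: [0.5345, 0.1913, -0.0225]
eef_rot: [-0.0, 0.885, 0.465, -0.0]
wrist_force: [0.1, -0.8, 0.4]
opening: 0.998
grasp_force: 0.0
```

>>> servo_tool:
  jaw: 0.5
  steps:
    - {"dx": 0, "dy": 0, "dz": 0, "wx": 0, "wy": 0, "wz": 0}
    - {"dx": 0, "dy": 0, "dz": 0, "wx": 0, "wy": 0, "wz": 0}
    - {"dx": 0, "dy": 0, "dz": 0, "wx": 0, "wy": 0, "wz": 0}
    - {"dx": 0, "dy": 0, "dz": 0, "wx": 0, "wy": 0, "wz": 0}
    - {"dx": 0, "dy": 0, "dz": 0, "wx": 0, "wy": 0, "wz": 0}

```text
time_s: 9.13
eef_pos: [0.5352, 0.1914, -0.0219]
eef_rot: [0.0, 0.885, 0.465, 0.001]
wrist_force: [-0.1, -0.8, 4.2]
opening: 0.717
grasp_force: 66.1
```

Opening 0.717 is about 61 mm, with 66 N on the pads, so it holds the lid's ends. Lifting, then moving over the pad.

>>> servo_tool:
  steps:
    - {"dx": 0, "dy": 0, "dz": 0.1, "wx": 0, "wy": 0, "wz": 0}
    - {"dx": 0, "dy": 0, "dz": 0.25, "wx": 0, "wy": 0, "wz": 0}
    - {"dx": 0, "dy": 0, "dz": 0.45, "wx": 0, "wy": 0, "wz": 0}
    - {"dx": 0, "dy": 0, "dz": 0.65, "wx": 0, "wy": 0, "wz": 0}
    - {"dx": 0, "dy": 0, "dz": 0.9, "wx": 0, "wy": 0, "wz": 0}

```text
time_s: 9.55
eef_pos: [0.533, 0.1911, 0.0675]
eef_rot: [-0.001, 0.885, 0.465, -0.002]
wrist_force: [0.4, -0.7, -1.2]
opening: 0.714
grasp_force: 65.5
```

>>> servo_tool:
  steps:
    - {"dx": -0.1, "dy": -0.19, "dz": 0.02, "wx": 0, "wy": 0, "wz": 0}
    - {"dx": -0.2, "dy": -0.38, "dz": 0.04, "wx": 0, "wy": 0, "wz": 0}
    - {"dx": -0.3, "dy": -0.57, "dz": 0.06, "wx": 0, "wy": 0, "wz": 0}
    - {"dx": -0.4, "dy": -0.76, "dz": 0.08, "wx": 0, "wy": 0, "wz": 0}
    - {"dx": -0.5, "dy": -0.95, "dz": 0.1, "wx": 0, "wy": 0, "wz": 0}

```text
time_s: 9.97
eef_pos: [0.4835, 0.0956, 0.0778]
eef_rot: [-0.0, 0.885, 0.465, -0.0]
wrist_force: [0.5, -0.4, -1.9]
opening: 0.717
grasp_force: 65.6
```

>>> servo_tool:
  steps:
    - {"dx": -0.1, "dy": -0.19, "dz": 0, "wx": 0, "wy": 0, "wz": 0}
    - {"dx": -0.2, "dy": -0.38, "dz": 0, "wx": 0, "wy": 0, "wz": 0}
    - {"dx": -0.3, "dy": -0.57, "dz": 0, "wx": 0, "wy": 0, "wz": 0}
    - {"dx": -0.4, "dy": -0.76, "dz": 0, "wx": 0, "wy": 0, "wz": 0}
    - {"dx": -0.5, "dy": -0.95, "dz": 0, "wx": 0, "wy": 0, "wz": 0}

```text
time_s: 10.38
eef_pos: [0.4335, 0.0007, 0.0777]
eef_rot: [-0.0, 0.885, 0.465, -0.0]
wrist_force: [1.7, -0.6, -0.4]
opening: 0.715
grasp_force: 65.6
```

```bash
cat > sd.py <<'E'
from h import *
# height of lid's white/blue band from side+scene
o=ctrl.get_obs(); print(o["time_s"],o["eef_pos"],o["wrist_force"],o["opening"],o["grasp_force"])
import pickle
s,t,w=cam("scene"),cam("side"),cam("wrist"); pickle.dump((s,t,w),open("hold.pkl","wb"))
for c in (s,t,w):
    h=cv2.cvtColor(c["frame"],cv2.COLOR_RGB2HSV); m=cv2.inRange(h,(12,90,60),(28,255,255)); 
    p=proj(c,[o["eef_pos"]+[0,0,.06]])[0]; n,l,st,ce=cv2.connectedComponentsWithStats(m)
    print(p.round(1),[(st[i].tolist(),ce[i].round(1).tolist()) for i in range(1,n) if st[i,4]>25 and np.linalg.norm(ce[i]-p)<80])
E
python3 sd.py
```

```text
10.3833 [0.4335394  0.00067884 0.07773557] [ 1.66528196 -0.59884212 -0.3910845 ] 0.7145803538654353 65.62048673629761
[286.8 169.5] [([281, 162, 13, 12, 99], [287.4, 168.1])]
[229.4 211.4] [([220, 201, 17, 15, 174], [227.7, 209.0])]
[280.1 300.8] [([228, 266, 104, 89, 6960], [279.2, 309.3])]
```

>>> servo_tool:
  steps:
    - {"dx": 0, "dy": 0, "dz": -0.2, "wx": 0, "wy": 0, "wz": 0}
    - {"dx": 0, "dy": 0, "dz": -0.4, "wx": 0, "wy": 0, "wz": 0}
    - {"dx": 0, "dy": 0, "dz": -0.6, "wx": 0, "wy": 0, "wz": 0}
    - {"dx": 0, "dy": 0, "dz": -0.8, "wx": 0, "wy": 0, "wz": 0}
    - {"dx": 0, "dy": 0, "dz": -0.95, "wx": 0, "wy": 0, "wz": 0}

```text
time_s: 10.95
eef_pos: [0.4342, 0.0023, -0.0187]
eef_rot: [-0.001, 0.885, 0.465, -0.0]
wrist_force: [-1.2, -0.1, -1.2]
opening: 0.716
grasp_force: 65.6
```

>>> servo_tool:
  steps:
    - {"dx": 0, "dy": 0, "dz": -0.03, "wx": 0, "wy": 0, "wz": 0}
    - {"dx": 0, "dy": 0, "dz": -0.06, "wx": 0, "wy": 0, "wz": 0}
    - {"dx": 0, "dy": 0, "dz": -0.08, "wx": 0, "wy": 0, "wz": 0}
    - {"dx": 0, "dy": 0, "dz": -0.1, "wx": 0, "wy": 0, "wz": 0}
    - {"dx": 0, "dy": 0, "dz": -0.1, "wx": 0, "wy": 0, "wz": 0}

```text
time_s: 11.37
eef_pos: [0.4354, 0.0013, -0.0268]
eef_rot: [0.001, 0.885, 0.465, 0.001]
wrist_force: [-0.0, -0.1, -1.3]
opening: 0.714
grasp_force: 65.7
```

>>> servo_tool:
  steps:
    - {"dx": 0, "dy": 0, "dz": -0.005, "wx": 0, "wy": 0, "wz": 0}
    - {"dx": 0, "dy": 0, "dz": -0.01, "wx": 0, "wy": 0, "wz": 0}
    - {"dx": 0, "dy": 0, "dz": -0.015, "wx": 0, "wy": 0, "wz": 0}
    - {"dx": 0, "dy": 0, "dz": -0.02, "wx": 0, "wy": 0, "wz": 0}
    - {"dx": 0, "dy": 0, "dz": -0.02, "wx": 0, "wy": 0, "wz": 0}

```text
time_s: 11.78
eef_pos: [0.4354, 0.0012, -0.027]
eef_rot: [0.0, 0.885, 0.465, 0.0]
wrist_force: [-10.1, 3.6, 27.0]
opening: 0.716
grasp_force: 69.1
```

Contact at the predicted height. Releasing, rising, and turning −90° for the other faces.

>>> servo_tool:
  jaw: 1
  steps:
    - {"dx": 0, "dy": 0, "dz": 0.01, "wx": 0, "wy": 0, "wz": 0}
    - {"dx": 0, "dy": 0, "dz": 0.02, "wx": 0, "wy": 0, "wz": 0}
    - {"dx": 0, "dy": 0, "dz": 0.02, "wx": 0, "wy": 0, "wz": 0}
    - {"dx": 0, "dy": 0, "dz": 0.02, "wx": 0, "wy": 0, "wz": 0}
    - {"dx": 0, "dy": 0, "dz": 0.02, "wx": 0, "wy": 0, "wz": 0}

```text
time_s: 12.2
eef_pos: [0.4346, 0.0013, -0.0274]
eef_rot: [0.0, 0.885, 0.465, 0.0]
wrist_force: [0.1, -0.2, -0.0]
opening: 1.0
grasp_force: 0.0
```

>>> servo_tool:
  steps:
    - {"dx": 0, "dy": 0, "dz": 0.2, "wx": 0, "wy": 0, "wz": 0}
    - {"dx": 0, "dy": 0, "dz": 0.4, "wx": 0, "wy": 0, "wz": 0}
    - {"dx": 0, "dy": 0, "dz": 0.6, "wx": 0, "wy": 0, "wz": 0}
    - {"dx": 0, "dy": 0, "dz": 0.8, "wx": 0, "wy": 0, "wz": -0.03}
    - {"dx": 0, "dy": 0, "dz": 1, "wx": 0, "wy": 0, "wz": -0.06}

```text
time_s: 12.62
eef_pos: [0.4342, 0.0014, 0.0733]
eef_rot: [-0.0, 0.926, 0.378, -0.0]
wrist_force: [0.6, -0.1, -1.2]
opening: 1.0
grasp_force: 0.0
```

>>> servo_tool:
  steps:
    - {"dx": 0, "dy": 0, "dz": 0.1, "wx": 0, "wy": 0, "wz": -0.038}
    - {"dx": 0, "dy": 0, "dz": 0.2, "wx": 0, "wy": 0, "wz": -0.076}
    - {"dx": 0, "dy": 0, "dz": 0.3, "wx": 0, "wy": 0, "wz": -0.114}
    - {"dx": 0, "dy": 0, "dz": 0.4, "wx": 0, "wy": 0, "wz": -0.152}
    - {"dx": 0, "dy": 0, "dz": 0.5, "wx": 0, "wy": 0, "wz": -0.19}

```text
time_s: 13.03
eef_pos: [0.4343, 0.0014, 0.1229]
eef_rot: [-0.0, 0.996, 0.088, -0.0]
wrist_force: [0.3, 0.1, 0.7]
opening: 1.004
grasp_force: 0.0
```

>>> servo_tool:
  steps:
    - {"dx": 0, "dy": 0, "dz": 0, "wx": 0, "wy": 0, "wz": -0.038}
    - {"dx": 0, "dy": 0, "dz": 0, "wx": 0, "wy": 0, "wz": -0.076}
    - {"dx": 0, "dy": 0, "dz": 0, "wx": 0, "wy": 0, "wz": -0.114}
    - {"dx": 0, "dy": 0, "dz": 0, "wx": 0, "wy": 0, "wz": -0.152}
    - {"dx": 0, "dy": 0, "dz": 0, "wx": 0, "wy": 0, "wz": -0.19}

```text
time_s: 13.45
eef_pos: [0.4343, 0.0014, 0.1223]
eef_rot: [-0.0, 0.978, -0.209, -0.0]
wrist_force: [0.6, -0.0, 1.0]
opening: 0.999
grasp_force: 0.0
```

>>> servo_tool:
  steps:
    - {"dx": 0, "dy": 0, "dz": 0, "wx": 0, "wy": 0, "wz": -0.03}
    - {"dx": 0, "dy": 0, "dz": 0, "wx": 0, "wy": 0, "wz": -0.06}
    - {"dx": 0, "dy": 0, "dz": 0, "wx": 0, "wy": 0, "wz": -0.06}
    - {"dx": 0, "dy": 0, "dz": 0, "wx": 0, "wy": 0, "wz": -0.06}
    - {"dx": 0, "dy": 0, "dz": 0, "wx": 0, "wy": 0, "wz": -0.06}

```text
time_s: 13.87
eef_pos: [0.4345, 0.0014, 0.1225]
eef_rot: [-0.0, 0.955, -0.296, -0.0]
wrist_force: [-0.1, -0.2, -0.3]
opening: 0.995
grasp_force: 0.0
```

```bash
cat > lidm.py <<'E'
from h import *
import pickle,sys
z=float(sys.argv[1])
w=cam("wrist"); o=ctrl.get_obs(); pickle.dump(w,open("lid.pkl","wb"))
q=o["eef_rot"];print(o["time_s"],o["eef_pos"],"tool y",np.degrees(np.arctan2(1-2*(q[1]**2+q[3]**2),2*(q[1]*q[2]-q[0]*q[3]))).round(2),o["q"].round(2))
h=cv2.cvtColor(w["frame"],cv2.COLOR_RGB2HSV); m=cv2.inRange(h,(12,80,60),(28,255,255))
c=max(cv2.findContours(m,0,2)[0],key=cv2.contourArea); e=cv2.fitEllipse(c); print(e,onz(w,e[0],z+.036).round(4))
# white lid top: low saturation bright, near cone
v=cv2.inRange(h,(0,0,150),(180,45,255))|m; n,l,st,ce=cv2.connectedComponentsWithStats(v)
i=l[int(e[0][1]),int(e[0][0])]; print(st[i]); k=(l==i).astype(np.uint8)
k=cv2.morphologyEx(k,cv2.MORPH_OPEN,np.ones((5,5)))
c=max(cv2.findContours(k,0,2)[0],key=cv2.contourArea); P=np.array([onz(w,tuple(map(float,p)),z+.036)[:2] for p in c[:,0]],np.float32)
print("rect",cv2.minAreaRect(P*1000))
save(w["frame"],"lid.png")
E
python3 lidm.py .003
```

```text
13.9167 [0.43449521 0.00134235 0.12246019] tool y -124.45 [-0.27 -0.05  2.02  0.    1.18  1.9 ]
((279.7854309082031, 201.13514709472656), (45.66969299316406, 48.51908874511719), 89.89024353027344) [0.4349 0.0007 0.039 ]
[ 251  168   59   66 3599]
rect ((434.1517639160156, 0.6103324890136719), (49.51813888549805, 58.987831115722656), 56.0281982421875)
```

>>> servo_tool:
  steps:
    - {"dx": 0, "dy": 0, "dz": -0.2, "wx": 0, "wy": 0, "wz": 0}
    - {"dx": 0, "dy": 0, "dz": -0.4, "wx": 0, "wy": 0, "wz": 0}
    - {"dx": 0, "dy": 0, "dz": -0.6, "wx": 0, "wy": 0, "wz": 0}
    - {"dx": 0, "dy": 0, "dz": -0.8, "wx": 0, "wy": 0, "wz": 0}
    - {"dx": 0, "dy": 0, "dz": -1, "wx": 0, "wy": 0, "wz": 0}

```text
time_s: 14.33
eef_pos: [0.4347, 0.0013, 0.0218]
eef_rot: [-0.0, 0.955, -0.296, 0.0]
wrist_force: [0.5, 0.5, -0.4]
opening: 1.001
grasp_force: 0.0
```

>>> servo_tool:
  steps:
    - {"dx": 0, "dy": 0, "dz": -0.1, "wx": 0, "wy": 0, "wz": 0}
    - {"dx": 0, "dy": 0, "dz": -0.2, "wx": 0, "wy": 0, "wz": 0}
    - {"dx": 0, "dy": 0, "dz": -0.3, "wx": 0, "wy": 0, "wz": 0}
    - {"dx": 0, "dy": 0, "dz": -0.42, "wx": 0, "wy": 0, "wz": 0}
    - {"dx": 0, "dy": 0, "dz": -0.42, "wx": 0, "wy": 0, "wz": 0}

```text
time_s: 14.75
eef_pos: [0.4336, 0.0016, -0.0208]
eef_rot: [0.0, 0.955, -0.297, -0.001]
wrist_force: [-0.4, -0.3, 0.8]
opening: 1.0
grasp_force: 0.0
```

>>> servo_tool:
  jaw: 0.4
  steps:
    - {"dx": 0, "dy": 0, "dz": 0, "wx": 0, "wy": 0, "wz": 0}
    - {"dx": 0, "dy": 0, "dz": 0, "wx": 0, "wy": 0, "wz": 0}
    - {"dx": 0, "dy": 0, "dz": 0, "wx": 0, "wy": 0, "wz": 0}
    - {"dx": 0, "dy": 0, "dz": 0, "wx": 0, "wy": 0, "wz": 0}
    - {"dx": 0, "dy": 0, "dz": 0, "wx": 0, "wy": 0, "wz": 0}

```text
time_s: 15.17
eef_pos: [0.4358, 0.001, -0.0183]
eef_rot: [-0.0, 0.955, -0.297, 0.001]
wrist_force: [-0.1, 0.5, 7.0]
opening: 0.593
grasp_force: 63.3
```

Opening 0.593 is about 51 mm, with 63 N, so it holds the y faces. Lifting, and measuring the carrier meanwhile.

>>> servo_tool:
  steps:
    - {"dx": 0, "dy": 0, "dz": 0.1, "wx": 0, "wy": 0, "wz": 0}
    - {"dx": 0, "dy": 0, "dz": 0.25, "wx": 0, "wy": 0, "wz": 0}
    - {"dx": 0, "dy": 0, "dz": 0.45, "wx": 0, "wy": 0, "wz": 0}
    - {"dx": 0, "dy": 0, "dz": 0.7, "wx": 0, "wy": 0, "wz": 0}
    - {"dx": 0, "dy": 0, "dz": 1, "wx": 0, "wy": 0, "wz": 0}

```text
time_s: 15.58
eef_pos: [0.4329, 0.0018, 0.081]
eef_rot: [0.0, 0.955, -0.297, -0.002]
wrist_force: [1.8, -0.5, -2.0]
opening: 0.596
grasp_force: 62.9
```

Run:
```python
from h import *
import pickle
d=pickle.load(open("d0.pkl","rb")); a=pickle.load(open("w1.pkl","rb"))
print(ctrl.get_obs()["eef_pos"],ctrl.get_obs()["opening"])
R={}
for nm,c in (("scene",d["scene"]),("side",d["side"]),("wrist",a)):
    h=cv2.cvtColor(c["frame"],cv2.COLOR_RGB2HSV)
    red=cv2.inRange(h,(0,130,70),(6,255,255))|cv2.inRange(h,(170,110,70),(180,255,255))
    n,l,st,ce=cv2.connectedComponentsWithStats(red)
    u=proj(c,[[.6,-.21,.16]])[0]
    L=[i for i in range(1,n) if st[i,4]>40 and np.linalg.norm(ce[i]-u)<60]
    for i in L:
        k=(l==i).astype(np.uint8); ct=max(cv2.findContours(k,0,2)[0],key=cv2.contourArea); print(nm,"red",st[i],ce[i].round(1),cv2.boxPoints(cv2.minAreaRect(ct)).round(0).tolist()); R[nm]=ray(c,ce[i])
    bl=cv2.inRange(h,(108,130,25),(125,255,255)); n,l,st,ce=cv2.connectedComponentsWithStats(bl)
    u=proj(c,[[.49,-.18,.06]])[0]
    i=max((i for i in range(1,n) if np.linalg.norm(ce[i]-u)<60),key=lambda i:st[i,4],default=0)
    k=(l==i).astype(np.uint8); ct=max(cv2.findContours(k,0,2)[0],key=cv2.contourArea)
    print(nm,"blue",st[i],ce[i].round(1),cv2.approxPolyDP(ct,3,True)[:,0].tolist())
print("red3d",tri(list(R.values())),[ (tri([R["scene"],R["side"]])).round(4)])
A=cv2.resize(a["frame"][70:190,225:325],(400,480),interpolation=cv2.INTER_CUBIC)
B=cv2.resize(d["side"]["frame"][235:325,235:310],(400,480),interpolation=cv2.INTER_CUBIC)
save(np.hstack([A,B]),"car.png")
```

```text
[0.4329223  0.00178404 0.08100428] 0.595770862508054
scene red [183 190  14   5  41] [189.6 191.9] [[183.0, 192.0], [195.0, 188.0], [196.0, 192.0], [184.0, 196.0]]
scene blue [220 186  16  19  48] [226.2 194. ] [[235, 186], [229, 188], [220, 204]]
side red [315 243  19  15 162] [323.9 250.1] [[312.0, 250.0], [332.0, 242.0], [335.0, 250.0], [315.0, 258.0]]
side blue [ 246  261   42   53 1486] [265.7 291.7] [[247, 261], [249, 313], [287, 312], [286, 280], [281, 272], [251, 273]]
wrist red [ 319    3   48   57 1242] [342.6  31.2] [[318.0, 46.0], [347.0, 3.0], [368.0, 18.0], [339.0, 60.0]]
wrist blue [ 235   86   73   88 2085] [270.8 128.9] [[272, 86], [236, 141], [235, 150], [269, 173], [264, 169], [267, 165], [258, 165], [257, 161], [264, 163], [238, 143], [244, 139], [271, 157], [274, 169], [307, 122], [269, 94]]
red3d [ 0.60109177 -0.20582166  0.16975498] [array([ 0.601 , -0.2061,  0.1698])]
```

View pics/car.png

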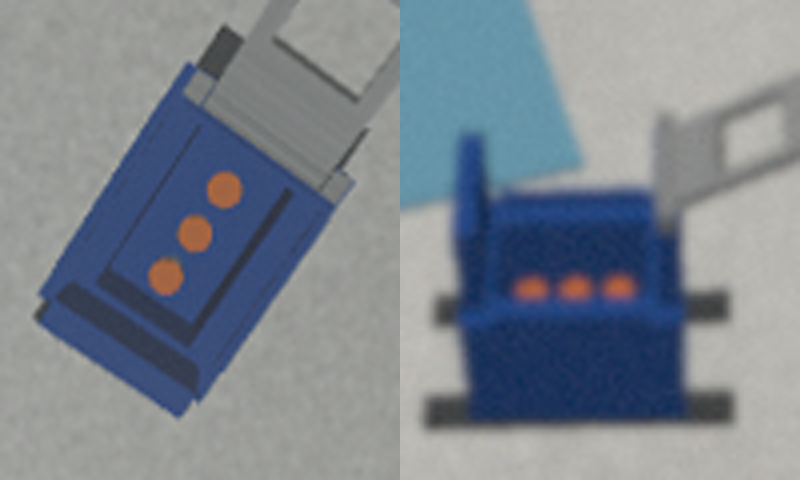

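The left half (wrist) shows the −x cheek's top outer edge from (42,305) to (184,415), the steel knuckles at (200,88) and (336,187), and the outer lip edges (190,65)–(45,297) and (355,185)–(196,400). The right half (side) shows the open box with three tubes and the hasp hinged on the far cheek.

Run:
```python
from h import *
import pickle
a=pickle.load(open("w1.pkl","rb")); d=pickle.load(open("d0.pkl","rb"))
W=lambda p,z: onz(a,(p[0]/4+225,p[1]/4+70),z)[:2]
an=lambda v: np.degrees(np.arctan2(v[1],v[0])).round(2)
L,Rr=W((42,305),.118),W((184,415),.118); kl,kr=W((200,88),.122),W((336,187),.122)
print("cheek outer",L,Rr,np.linalg.norm(L-Rr),"y ang",an(L-Rr)); print("knuckles",kl,kr,np.linalg.norm(kl-kr),an(kl-kr))
m1,m2=(L+Rr)/2,(kl+kr)/2; v=m2-m1; print("sep (83 exp)",np.linalg.norm(v),"x ang",an(v)); u=v/np.linalg.norm(v); print("centre",m1+u*.044,m2-u*.039)
l1,l2,r1,r2=W((190,65),.075),W((45,297),.075),W((355,185),.075),W((196,400),.075)
print("lips",an(l1-l2),an(r1-r2),"mid",(l1+l2+r1+r2)/4, np.linalg.norm(l1-l2))
# tubes in cavity as check
print("tubes line",an(W((225,190),.06)-W((166,277),.06)),W((195,234),.06))
hinge=m2; red=np.array([.6011,-.2058,.1698]); r=red[:2]-hinge; print("strap dir",an(r),"horiz",np.linalg.norm(r),"dz",red[2]-.122,"angle",np.pi-np.arctan2(red[2]-.122,np.linalg.norm(r)),"len",np.hypot(np.linalg.norm(r),red[2]-.122))
s=d["side"]; f=lambda x,y:((x-400)*75/400+235,y*90/480+235)
print("side foot corners z=0",onz(s,f(472,418),0)[:2],onz(s,f(686,420),0)[:2], "cheek L top z.118",onz(s,f(471,133),.118)[:2])
```

```text
cheek outer [ 0.45429551 -0.14380664] [ 0.438712   -0.19522552] 0.05372844950884598 y ang 73.14
knuckles [ 0.5284871 -0.1653882] [ 0.5178073  -0.21144902] 0.04728273543798844 76.95
sep (83 exp) 0.0789399969718128 x ang -13.85
centre [ 0.48922369 -0.18005207] [ 0.4852818  -0.17907989]
lips -12.21 -14.6 mid [ 0.48533817 -0.17995908] 0.0872004252771525
tubes line -13.32 [ 0.48594412 -0.17923811]
strap dir -12.57 horiz 0.07986708915925192 dz 0.04780000000000001 angle 2.6022809992069793 len 0.09307841817936044
side foot corners z=0 [ 0.43543089 -0.19496551] [ 0.52190679 -0.21789421] cheek L top z.118 [ 0.45315679 -0.14501674]
```

Carrier estimate: centre about (0.4865, −0.179), x axis at −13.7°, hasp at about 2.6 rad. The cheek, knuckle, lip, tube and side-foot measurements agree within about 2 mm. Moving above it with the lid underside at about 0.145.

>>> servo_tool:
  steps:
    - {"dx": 0.02, "dy": -0.1, "dz": 0.12, "wx": 0, "wy": 0, "wz": 0.01}
    - {"dx": 0.08, "dy": -0.3, "dz": 0.22, "wx": 0, "wy": 0, "wz": 0.02}
    - {"dx": 0.14, "dy": -0.5, "dz": 0.32, "wx": 0, "wy": 0, "wz": 0.035}
    - {"dx": 0.2, "dy": -0.7, "dz": 0.42, "wx": 0, "wy": 0, "wz": 0.05}
    - {"dx": 0.25, "dy": -0.9, "dz": 0.42, "wx": 0, "wy": 0, "wz": 0.06}

```text
time_s: 16.0
eef_pos: [0.461, -0.09, 0.1254]
eef_rot: [0.0, 0.979, -0.205, 0.002]
wrist_force: [1.5, -0.1, -1.9]
opening: 0.596
grasp_force: 62.9
```

>>> servo_tool:
  steps:
    - {"dx": 0.06, "dy": -0.22, "dz": 0, "wx": 0, "wy": 0, "wz": 0.015}
    - {"dx": 0.12, "dy": -0.45, "dz": 0, "wx": 0, "wy": 0, "wz": 0.03}
    - {"dx": 0.18, "dy": -0.7, "dz": 0, "wx": 0, "wy": 0, "wz": 0.045}
    - {"dx": 0.26, "dy": -0.9, "dz": 0, "wx": 0, "wy": 0, "wz": 0.055}
    - {"dx": 0.26, "dy": -0.9, "dz": 0, "wx": 0, "wy": 0, "wz": 0.055}

```text
time_s: 16.42
eef_pos: [0.4866, -0.1823, 0.1236]
eef_rot: [0.001, 0.993, -0.121, 0.001]
wrist_force: [-1.0, -1.1, -0.5]
opening: 0.591
grasp_force: 63.0
```

Run:
```python
from h import *
import pickle
o=ctrl.get_obs(); e=o["eef_pos"]; q=o["eef_rot"]; print(o["time_s"],e,q,"tooly",np.degrees(np.arctan2(1-2*(q[1]**2+q[3]**2),2*(q[1]*q[2]-q[0]*q[3]))),o["wrist_force"],o["opening"])
s,t,w=cam("scene"),cam("side"),cam("wrist"); pickle.dump((s,t,w),open("hov.pkl","wb"))
# predicted lid vs observed brass: cone foot centre and tip
for c in(s,t,w):
    h=cv2.cvtColor(c["frame"],cv2.COLOR_RGB2HSV); m=cv2.inRange(h,(12,90,60),(28,255,255)); p=proj(c,[e+[0,0,.066]])[0]
    n,l,st,ce=cv2.connectedComponentsWithStats(m); print(p.round(1),[(st[i].tolist(),ce[i].round(1).tolist()) for i in range(1,n) if st[i,4]>25 and np.linalg.norm(ce[i]-p)<60])
# side view: blue -x cheek left & right edges, cheek inner edge columns vs rows; lid white edges
h=cv2.cvtColor(t["frame"],cv2.COLOR_RGB2HSV)
for r in range(240,300,6):
    row=h[r,225:320]; b=(row[:,0]>105)&(row[:,0]<128)&(row[:,1]>120); wh=(row[:,1]<40)&(row[:,2]>150)
    f=lambda x:[int(i)+225 for i in np.flatnonzero(np.diff(x.astype(int)))]
    print(r,"blue",f(b),"white",f(wh))
```

```text
16.4167 [ 0.48663453 -0.18234924  0.12359958] [ 0.00101616  0.99261086 -0.12133272  0.00100724] tooly -103.93817588251926 [-0.97512166 -1.07219521 -0.47100318] 0.591442308122973
[213.  157.4] [([206, 154, 13, 12, 118], [212.3, 160.2]), ([190, 162, 9, 8, 39], [194.0, 165.6])]
[265.4 245.7] [([213, 202, 21, 18, 178], [223.1, 210.7]), ([269, 244, 5, 10, 42], [270.8, 248.2])]
[287.1 306.9] [([231, 255, 98, 83, 6257], [279.4, 295.8])]
240 blue [] white [249, 251, 271]
246 blue [] white [248, 252, 274]
252 blue [] white [247, 253, 273, 301]
258 blue [] white [247, 253, 270, 278, 279, 282, 286, 289, 295, 307, 318]
264 blue [245, 247] white [279, 282, 295, 303, 312]
270 blue [244, 248] white [296]
276 blue [245, 282] white [226, 243, 287]
282 blue [246, 286] white [244, 287]
288 blue [246, 255, 279, 286] white [244, 288]
294 blue [245, 287] white [240, 296]
```

>>> servo_tool:
  steps:
    - {"dx": 0, "dy": 0, "dz": -0.05, "wx": 0, "wy": 0, "wz": 0}
    - {"dx": 0, "dy": 0, "dz": -0.1, "wx": 0, "wy": 0, "wz": 0}
    - {"dx": 0, "dy": 0, "dz": -0.15, "wx": 0, "wy": 0, "wz": 0}
    - {"dx": 0, "dy": 0, "dz": -0.18, "wx": 0, "wy": 0, "wz": 0}
    - {"dx": 0, "dy": 0, "dz": -0.18, "wx": 0, "wy": 0, "wz": 0}

```text
time_s: 16.98
eef_pos: [0.4848, -0.1778, 0.1034]
eef_rot: [-0.0, 0.993, -0.12, -0.001]
wrist_force: [0.1, 0.7, -1.2]
opening: 0.596
grasp_force: 63.0
```

Run:
```python
from h import *
import pickle
o=ctrl.get_obs(); e=o["eef_pos"]; print(o["time_s"],e,o["wrist_force"])
t=cam("side");w=cam("wrist");pickle.dump((t,w),open("hov2.pkl","wb"))
C=np.array([.4865,-.179,0]); a=np.radians(-13.7); ux=np.array([np.cos(a),np.sin(a),0]); uy=np.array([-np.sin(a),np.cos(a),0])
pt=lambda c,x,y,z: C+ux*x+uy*y+[0,0,z]
print("pred side: -x cheek top y=-26 outer,inner",proj(t,[pt(0,-.044,-.026,.118),pt(0,-.034,-.026,.118)]).round(1).tolist(),"+x cheek outer low",proj(t,[pt(0,.045,-.033,.06),pt(0,-.045,-.033,.06)]).round(1).tolist())
L=lambda x,y,z: np.array([e[0],e[1],0])+ux*x+uy*y+[0,0,e[2]+z]
print("pred lid side lower corners",proj(t,[L(-.031,-.026,.022),L(.031,-.026,.022),L(-.031,-.026,.058),L(.031,-.026,.058)]).round(1).tolist())
f=t["frame"]
g=cv2.resize(f[225:325,225:320],None,fx=1,fy=1)
h=cv2.cvtColor(f,cv2.COLOR_RGB2HSV)
def ch(p):
    H,S,V=map(int,p)
    return '#' if V<60 and S<120 else 'B' if 105<H<128 and S>120 else 'b' if 90<H<128 and S>70 else 'y' if 10<H<30 and S>80 else 'W' if S<45 and V>175 else '.' if V>110 else '-'
for r in range(236,300,2): print(r,''.join(ch(h[r,x]) for x in range(232,308)))
```

```text
16.9833 [ 0.48481822 -0.17778288  0.1034207 ] [ 0.06354376  0.72420824 -1.16097593]
pred side: -x cheek top y=-26 outer,inner [[244.7, 278.7], [249.6, 278.7]] +x cheek outer low [[288.9, 298.6], [246.4, 299.0]]
pred lid side lower corners [[249.9, 276.0], [280.6, 275.7], [248.4, 264.1], [280.1, 263.8]]
236 bbbbbbbbbbbbbbbbbbbbb-####------#######-..WWWWWWWWWWWWWWWWWWWWWWWWWWWWWWWWWW
238 bbbbbbbbbbbbbbbbbbbbbb####------######-..WWWWWWWWWWWWWWWWWWWWWWWWWWWWWWWWWWW
240 bbbbbbbbbbbbbbbbbbbbbb####------######-..WWWWWWWWWWWWWWWWWWWWWWWWWWWWWWWWWWW
242 bbbbbbbbbbbbbbbbbbbbbb--b------#######-..WWWWWWWWWWWWWWWWWWWWWWWWWWWWWWWWWWW
244 bbbbbbbbbbbbbbbbbbbbb.--bb------######-..WWWWWWWWWWWWWWWWWWWWWWWWWWWWWWWWWWW
246 bbbbbbbbbbbbbbbbb..W..-##-------######-..WWWWWW.WWWWWWWWWWWWWWWWWWWWWWWWWWWW
248 bbbbbbbbbbbbbbbbb..W..-##-------######--..WWWWW..WWWWWWWWWWWWWWWWWWWWWWWWWWW
250 bbbbbbbbbbbbbbbbb.WW..-##-------######yyy..WWWW..WWWWWWWWWWWWWWWWWWWWWWW....
252 bbbbbbbbbbbbbbbb..WW..-###-----######yyyyy..WWW..WWWWWWWWWWWWWWWWWW.........
254 bbbbbbbbbbbbbbbb.WWWW.-#############yyyyyy..WWW...WWWWWWWWWWWWW
[... 1095 characters left out ...]
BBBBBBBBBBBBBBBBBBBBBBBBBBBBBBB..WWWWWWWWWWWWWWWWWWW
284 WWWWWWWWWWWW..bBBBBBBBBBBBBBBBBBBBBBBBBBBBBBBBBBBBBBBBB..WWWWWWWWWWWWWWWWWWW
286 WWWWWWWWWWWW...BBBBBBBBBBbb--bbBBb----bBBb----bBBBBBBBBb..WWWWWWWWWWWWWWWWWW
288 WWWWWWWWWWWW...BBBBBBBBB-......--......--......-BBBBBBBb.........WWWWWWWWWWW
290 WWWWWWWWW.....bBBBBBBBBBb.....-bb......bb......bBBBBBBBBb-------..WWWWWWWWWW
292 WWWWWWWW..---bBBBBBBBBBBBBBBBBBBBBBBBBBBBBBBBBBBBBBBBBBBb-------..WWWWWWWWWW
294 WWWWWWWW..---bBBBBBBBBBBBBBBBBBBBBBBBBBBBBBBBBBBBBBBBBBBb-------..WWWWWWWWWW
296 WWWWWWWWW.....bBBBBBBBBBBBBBBBBBBBBBBBBBBBBBBBBBBBBBBBBb.........WWWWWWWWWWW
298 WWWWWWWWWWWW...bBBBBBBBBBBBBBBBBBBBBBBBBBBBBBBBBBBBBBBBb..WWWWWWWWWWWWWWWWWW
```

The side-view character map shows the lid at columns 249–280 between the −x cheek (245–249) and the +x cheek (from 280), as predicted. Lowering slowly.

>>> servo_tool:
  steps:
    - {"dx": 0, "dy": 0, "dz": -0.03, "wx": 0, "wy": 0, "wz": 0}
    - {"dx": 0, "dy": 0, "dz": -0.06, "wx": 0, "wy": 0, "wz": 0}
    - {"dx": 0, "dy": 0, "dz": -0.09, "wx": 0, "wy": 0, "wz": 0}
    - {"dx": 0, "dy": 0, "dz": -0.12, "wx": 0, "wy": 0, "wz": 0}
    - {"dx": 0, "dy": 0, "dz": -0.12, "wx": 0, "wy": 0, "wz": 0}

```text
time_s: 17.5
eef_pos: [0.4851, -0.1784, 0.0918]
eef_rot: [-0.0, 0.993, -0.121, -0.001]
wrist_force: [1.0, 0.5, -2.6]
opening: 0.597
grasp_force: 63.0
```

>>> servo_tool:
  steps:
    - {"dx": 0, "dy": 0, "dz": -0.02, "wx": 0, "wy": 0, "wz": 0}
    - {"dx": 0, "dy": 0, "dz": -0.04, "wx": 0, "wy": 0, "wz": 0}
    - {"dx": 0, "dy": 0, "dz": -0.06, "wx": 0, "wy": 0, "wz": 0}
    - {"dx": 0, "dy": 0, "dz": -0.08, "wx": 0, "wy": 0, "wz": 0}
    - {"dx": 0, "dy": 0, "dz": -0.08, "wx": 0, "wy": 0, "wz": 0}

```text
time_s: 17.92
eef_pos: [0.4853, -0.1785, 0.0841]
eef_rot: [-0.0, 0.993, -0.121, -0.0]
wrist_force: [0.0, -0.7, -2.5]
opening: 0.599
grasp_force: 63.0
```

>>> servo_tool:
  steps:
    - {"dx": 0, "dy": 0, "dz": -0.05, "wx": 0, "wy": 0, "wz": 0}
    - {"dx": 0, "dy": 0, "dz": -0.1, "wx": 0, "wy": 0, "wz": 0}
    - {"dx": 0, "dy": 0, "dz": -0.15, "wx": 0, "wy": 0, "wz": 0}
    - {"dx": 0, "dy": 0, "dz": -0.2, "wx": 0, "wy": 0, "wz": 0}
    - {"dx": 0, "dy": 0, "dz": -0.25, "wx": 0, "wy": 0, "wz": 0}

```text
time_s: 18.33
eef_pos: [0.4854, -0.1786, 0.0588]
eef_rot: [-0.0, 0.993, -0.121, -0.0]
wrist_force: [-0.9, -0.1, -2.2]
opening: 0.597
grasp_force: 63.0
```

>>> servo_tool:
  steps:
    - {"dx": 0, "dy": 0, "dz": -0.02, "wx": 0, "wy": 0, "wz": 0}
    - {"dx": 0, "dy": 0, "dz": -0.04, "wx": 0, "wy": 0, "wz": 0}
    - {"dx": 0, "dy": 0, "dz": -0.06, "wx": 0, "wy": 0, "wz": 0}
    - {"dx": 0, "dy": 0, "dz": -0.08, "wx": 0, "wy": 0, "wz": 0}
    - {"dx": 0, "dy": 0, "dz": -0.08, "wx": 0, "wy": 0, "wz": 0}

```text
time_s: 18.75
eef_pos: [0.4855, -0.1786, 0.0513]
eef_rot: [-0.0, 0.993, -0.121, -0.0]
wrist_force: [0.1, 0.7, -1.5]
opening: 0.598
grasp_force: 63.0
```

>>> servo_tool:
  steps:
    - {"dx": 0, "dy": 0, "dz": -0.01, "wx": 0, "wy": 0, "wz": 0}
    - {"dx": 0, "dy": 0, "dz": -0.02, "wx": 0, "wy": 0, "wz": 0}
    - {"dx": 0, "dy": 0, "dz": -0.03, "wx": 0, "wy": 0, "wz": 0}
    - {"dx": 0, "dy": 0, "dz": -0.03, "wx": 0, "wy": 0, "wz": 0}
    - {"dx": 0, "dy": 0, "dz": -0.03, "wx": 0, "wy": 0, "wz": 0}

```text
time_s: 19.17
eef_pos: [0.4857, -0.1788, 0.0488]
eef_rot: [0.0, 0.993, -0.121, 0.0]
wrist_force: [-0.9, 0.6, -1.0]
opening: 0.598
grasp_force: 63.0
```

>>> servo_tool:
  steps:
    - {"dx": 0, "dy": 0, "dz": -0.005, "wx": 0, "wy": 0, "wz": 0}
    - {"dx": 0, "dy": 0, "dz": -0.01, "wx": 0, "wy": 0, "wz": 0}
    - {"dx": 0, "dy": 0, "dz": -0.015, "wx": 0, "wy": 0, "wz": 0}
    - {"dx": 0, "dy": 0, "dz": -0.02, "wx": 0, "wy": 0, "wz": 0}
    - {"dx": 0, "dy": 0, "dz": -0.02, "wx": 0, "wy": 0, "wz": 0}

```text
time_s: 19.58
eef_pos: [0.4857, -0.1788, 0.0487]
eef_rot: [0.0, 0.993, -0.121, -0.0]
wrist_force: [-8.4, 4.1, 19.1]
opening: 0.595
grasp_force: 65.6
```

Contact at eef 0.0487, meaning the underside is at about 0.070, as expected for the seat. Easing off, opening and rising.

>>> servo_tool:
  jaw: 1
  steps:
    - {"dx": 0, "dy": 0, "dz": 0.01, "wx": 0, "wy": 0, "wz": 0}
    - {"dx": 0, "dy": 0, "dz": 0.02, "wx": 0, "wy": 0, "wz": 0}
    - {"dx": 0, "dy": 0, "dz": 0.02, "wx": 0, "wy": 0, "wz": 0}
    - {"dx": 0, "dy": 0, "dz": 0.02, "wx": 0, "wy": 0, "wz": 0}
    - {"dx": 0, "dy": 0, "dz": 0.02, "wx": 0, "wy": 0, "wz": 0}

```text
time_s: 20.0
eef_pos: [0.4855, -0.1786, 0.0484]
eef_rot: [-0.0, 0.993, -0.121, -0.0]
wrist_force: [-0.1, 0.1, -0.3]
opening: 1.005
grasp_force: 0.0
```

>>> servo_tool:
  steps:
    - {"dx": 0, "dy": 0, "dz": 0.2, "wx": 0, "wy": 0, "wz": 0}
    - {"dx": 0, "dy": 0, "dz": 0.4, "wx": 0, "wy": 0, "wz": 0}
    - {"dx": 0, "dy": 0, "dz": 0.6, "wx": 0, "wy": 0, "wz": 0}
    - {"dx": 0, "dy": 0, "dz": 0.8, "wx": 0, "wy": 0, "wz": 0}
    - {"dx": 0, "dy": 0, "dz": 1, "wx": 0, "wy": 0, "wz": 0}

```text
time_s: 20.42
eef_pos: [0.4854, -0.1785, 0.1492]
eef_rot: [-0.0, 0.993, -0.121, -0.0]
wrist_force: [0.1, 0.9, -1.2]
opening: 1.0
grasp_force: 0.0
```

>>> servo_tool:
  steps:
    - {"dx": -0.1, "dy": 0.02, "dz": 0.1, "wx": 0, "wy": 0, "wz": 0}
    - {"dx": -0.2, "dy": 0.04, "dz": 0.2, "wx": 0, "wy": 0, "wz": 0}
    - {"dx": -0.3, "dy": 0.06, "dz": 0.3, "wx": 0, "wy": 0, "wz": 0}
    - {"dx": -0.4, "dy": 0.08, "dz": 0.4, "wx": 0, "wy": 0, "wz": 0}
    - {"dx": -0.4, "dy": 0.08, "dz": 0.5, "wx": 0, "wy": 0, "wz": 0}

```text
time_s: 20.83
eef_pos: [0.4442, -0.1701, 0.1987]
eef_rot: [-0.0, 0.993, -0.121, -0.001]
wrist_force: [0.1, 1.1, -0.4]
opening: 0.997
grasp_force: 0.0
```

```bash
cat > chk.py <<'E'
from h import *
import pickle
o=ctrl.get_obs(); print(o["time_s"],o["eef_pos"],o["q"].round(2))
cs={n:cam(n) for n in("scene","side","wrist")}; pickle.dump(cs,open("chk.pkl","wb"))
RR={};RB={}
for n,c in cs.items():
    h=cv2.cvtColor(c["frame"],cv2.COLOR_RGB2HSV)
    red=cv2.inRange(h,(0,130,60),(6,255,255))|cv2.inRange(h,(170,110,60),(180,255,255)); br=cv2.inRange(h,(12,90,60),(28,255,255))
    for nm,m,P,st0 in (("red",red,[.5,-.18,.15],RR),("brass",br,[.4857,-.179,.115],RB)):
        N,l,st,ce=cv2.connectedComponentsWithStats(m); u=proj(c,[P])[0]
        L=[i for i in range(1,N) if st[i,4]>25 and np.linalg.norm(ce[i]-u)<(160 if nm=="red" else 60)]
        if n=="wrist": L=[i for i in L if st[i,4]>300]
        for i in L: print(n,nm,st[i].tolist(),ce[i].round(1).tolist(),onz(c,ce[i],.106 if nm=="brass" else .15).round(4))
        if L: st0[n]=ray(c,ce[max(L,key=lambda i:st[i,4])])
for nm,r in(("red",RR),("brass",RB)):
    if "scene" in r and "side" in r: print(nm,"tri",tri([r["scene"],r["side"]]).round(4), tri(list(r.values())).round(4))
E
python3 chk.py
```

```text
20.8333 [ 0.44424636 -0.17010492  0.19870255] [-0.62 -0.05  1.85 -0.    1.34  1.2 ]
scene red [183, 190, 14, 5, 42] [189.8, 191.9] [ 0.5837 -0.2158  0.15  ]
scene brass [210, 176, 15, 11, 120] [216.8, 181.4] [ 0.4865 -0.1798  0.106 ]
side red [253, 123, 13, 37, 353] [259.0, 140.4] [0.5593 0.2863 0.15  ]
side red [314, 243, 20, 15, 162] [323.8, 250.1] [ 0.6065 -0.1867  0.15  ]
side brass [257, 265, 19, 15, 216] [265.7, 272.3] [ 0.4838 -0.1777  0.106 ]
wrist red [255, 0, 39, 10, 380] [273.5, 4.5] [ 0.5862 -0.2018  0.15  ]
wrist brass [252, 130, 50, 50, 1907] [276.7, 154.8] [ 0.4858 -0.1785  0.106 ]
red tri [ 0.5895 -0.1235  0.3031] [ 0.5677 -0.1593  0.2992]
brass tri [ 0.4848 -0.1792  0.106 ] [ 0.4852 -0.1788  0.106 ]
```

The lid's cone centre is at (0.4855, −0.179, 0.106), which is seated as computed, and the hasp is still swung back. Next I'll locate both ends of the red part by triangulation.

Run:
```python
from h import *
import pickle
d=pickle.load(open("d0.pkl","rb")); a=pickle.load(open("w1.pkl","rb"))
C=np.array([.4857,-.179,0]); t=np.radians(-13.7); ux=np.array([np.cos(t),np.sin(t),0]); uy=np.array([-ux[1],ux[0],0])
for nm,s,e,w in (("root",(195.5,190),(313.5,254),(328.5,53)),("tip",(183.5,194),(333.5,246),(357.5,10.5))):
    for R in ([ray(d["side"],e),ray(a,w)],[ray(d["scene"],s),ray(d["side"],e),ray(a,w)]):
        P=tri(R); q=P-C; x,y=q@ux-.039,q@uy; print(nm,P.round(4),"hinge-rel x",x.round(4),"y",y.round(4),"z",(P[2]-.122).round(4),"r",np.hypot(x,P[2]-.122).round(4),"theta",(np.pi-np.arctan2(P[2]-.122,x)).round(3))
o=ctrl.get_obs();print(o["eef_pos"])
```

```text
root [ 0.58   -0.2015  0.1609] hinge-rel x 0.058 y 0.0004 z 0.0389 r 0.0698 theta 2.55
root [ 0.5808 -0.2007  0.1584] hinge-rel x 0.0585 y 0.0015 z 0.0364 r 0.0689 theta 2.585
tip [ 0.6179 -0.2095  0.1819] hinge-rel x 0.0967 y 0.0017 z 0.0599 r 0.1138 theta 2.587
tip [ 0.6197 -0.2111  0.1802] hinge-rel x 0.0988 y 0.0006 z 0.0582 r 0.1146 theta 2.609
[ 0.44650364 -0.17121248  0.19938975]
```

Red part: r 0.070–0.114 m from the hinge, hasp at 2.59 rad, in the carrier's mid plane, which matches the given sizes. I'll pinch it at r = 0.098: eef target (0.605, −0.208, 0.125).

>>> servo_tool:
  steps:
    - {"dx": 0.16, "dy": -0.04, "dz": 0, "wx": 0, "wy": 0, "wz": 0}
    - {"dx": 0.32, "dy": -0.08, "dz": 0, "wx": 0, "wy": 0, "wz": 0}
    - {"dx": 0.48, "dy": -0.11, "dz": 0, "wx": 0, "wy": 0, "wz": 0}
    - {"dx": 0.64, "dy": -0.15, "dz": 0, "wx": 0, "wy": 0, "wz": 0}
    - {"dx": 0.8, "dy": -0.19, "dz": 0, "wx": 0, "wy": 0, "wz": 0}

```text
time_s: 21.4
eef_pos: [0.5265, -0.1896, 0.1973]
eef_rot: [-0.0, 0.993, -0.121, -0.001]
wrist_force: [0.3, -0.2, -0.3]
opening: 0.997
grasp_force: 0.0
```

>>> servo_tool:
  steps:
    - {"dx": 0.2, "dy": -0.05, "dz": 0, "wx": 0, "wy": 0, "wz": 0}
    - {"dx": 0.4, "dy": -0.09, "dz": 0, "wx": 0, "wy": 0, "wz": 0}
    - {"dx": 0.6, "dy": -0.14, "dz": 0, "wx": 0, "wy": 0, "wz": 0}
    - {"dx": 0.79, "dy": -0.18, "dz": 0, "wx": 0, "wy": 0, "wz": 0}
    - {"dx": 0.79, "dy": -0.18, "dz": 0, "wx": 0, "wy": 0, "wz": 0}

```text
time_s: 21.82
eef_pos: [0.6071, -0.2081, 0.1966]
eef_rot: [-0.0, 0.993, -0.121, -0.0]
wrist_force: [-1.0, -0.3, 0.2]
opening: 1.0
grasp_force: 0.0
```

>>> servo_tool:
  steps:
    - {"dx": 0, "dy": 0, "dz": -0.18, "wx": 0, "wy": 0, "wz": 0}
    - {"dx": 0, "dy": 0, "dz": -0.36, "wx": 0, "wy": 0, "wz": 0}
    - {"dx": 0, "dy": 0, "dz": -0.54, "wx": 0, "wy": 0, "wz": 0}
    - {"dx": 0, "dy": 0, "dz": -0.74, "wx": 0, "wy": 0, "wz": 0}
    - {"dx": 0, "dy": 0, "dz": -0.74, "wx": 0, "wy": 0, "wz": 0}

```text
time_s: 22.23
eef_pos: [0.6013, -0.2058, 0.1187]
eef_rot: [-0.002, 0.993, -0.121, -0.004]
wrist_force: [-1.1, -0.5, -1.1]
opening: 0.997
grasp_force: 0.0
```

```bash
python3 chk.py | grep -v brass
python3 - <<'E'
from h import *
import pickle
w=pickle.load(open("chk.pkl","rb"))["wrist"]
h=cv2.cvtColor(w["frame"],cv2.COLOR_RGB2HSV); red=cv2.inRange(h,(0,130,60),(6,255,255))|cv2.inRange(h,(170,110,60),(180,255,255))
c=max(cv2.findContours(red,0,2)[0],key=cv2.contourArea); print(cv2.boundingRect(c))
g=w["frame"].max(2)
for r in(280,300): print(r,[int(x) for x in np.flatnonzero(np.diff((g[r]<70).astype(int)))])
print(ctrl.get_obs()["wrist_force"])
E
```

```text
22.2333 [ 0.60127883 -0.20579709  0.1186852 ] [-0.52  0.4   1.51 -0.    1.25  1.3 ]
scene red [183, 190, 14, 5, 45] [189.8, 192.0] [ 0.5838 -0.2158  0.15  ]
side red [242, 124, 23, 36, 643] [254.1, 141.0] [0.5446 0.2869 0.15  ]
side red [314, 248, 8, 10, 60] [318.0, 252.5] [ 0.5928 -0.1902  0.15  ]
wrist red [250, 270, 56, 42, 2096] [278.4, 289.8] [ 0.5884 -0.2026  0.15  ]
red tri [ 0.5828 -0.1249  0.3014] [ 0.6008 -0.1636  0.2824]
(250, 270, 56, 42)
280 [157, 163, 174, 189, 369, 384, 395, 401]
300 [140, 150, 162, 191, 253, 254, 367, 395, 408, 418]
[0.38326524 0.51512588 1.10794569]
```

The red end sits centred between the pads (columns 250–306 within 191–367) and at the pads' depth. Closing.

>>> servo_tool:
  jaw: 0
  steps:
    - {"dx": 0, "dy": 0, "dz": 0, "wx": 0, "wy": 0, "wz": 0}
    - {"dx": 0, "dy": 0, "dz": 0, "wx": 0, "wy": 0, "wz": 0}
    - {"dx": 0, "dy": 0, "dz": 0, "wx": 0, "wy": 0, "wz": 0}
    - {"dx": 0, "dy": 0, "dz": 0, "wx": 0, "wy": 0, "wz": 0}
    - {"dx": 0, "dy": 0, "dz": 0, "wx": 0, "wy": 0, "wz": 0}

```text
time_s: 22.8
eef_pos: [0.6048, -0.2078, 0.1252]
eef_rot: [0.0, 0.993, -0.121, 0.0]
wrist_force: [0.8, 0.6, 1.2]
opening: 0.293
grasp_force: 1.4
```

>>> servo_tool:
  steps:
    - {"dx": 0, "dy": 0, "dz": 0, "wx": 0, "wy": 0, "wz": 0}
    - {"dx": 0, "dy": 0, "dz": 0, "wx": 0, "wy": 0, "wz": 0}
    - {"dx": 0, "dy": 0, "dz": 0, "wx": 0, "wy": 0, "wz": 0}
    - {"dx": 0, "dy": 0, "dz": 0, "wx": 0, "wy": 0, "wz": 0}
    - {"dx": 0, "dy": 0, "dz": 0, "wx": 0, "wy": 0, "wz": 0}

```text
time_s: 23.22
eef_pos: [0.6053, -0.2072, 0.125]
eef_rot: [-0.0, 0.993, -0.121, 0.001]
wrist_force: [3.0, 3.6, 2.7]
opening: 0.259
grasp_force: 58.7
```

Opening 0.259 is about 24 mm (the strap's width) with 59 N, so it's pinched. Swinging along the arc.

>>> servo_tool:
  steps:
    - {"dx": -0.078, "dy": 0.019, "dz": 0.111, "wx": 0, "wy": 0, "wz": 0}
    - {"dx": -0.177, "dy": 0.043, "dz": 0.217, "wx": 0, "wy": 0, "wz": 0}
    - {"dx": -0.29, "dy": 0.071, "dz": 0.306, "wx": 0, "wy": 0, "wz": 0}
    - {"dx": -0.415, "dy": 0.101, "dz": 0.377, "wx": 0, "wy": 0, "wz": 0}
    - {"dx": -0.549, "dy": 0.134, "dz": 0.428, "wx": 0, "wy": 0, "wz": 0}

```text
time_s: 23.63
eef_pos: [0.5491, -0.1938, 0.1665]
eef_rot: [-0.0, 0.993, -0.121, -0.0]
wrist_force: [2.3, 1.4, -8.8]
opening: 0.254
grasp_force: 59.2
```

```bash
python3 chk.py
```

```text
23.6333 [ 0.5490628  -0.19383799  0.16645798] [-0.54  0.23  1.62  0.    1.3   1.27]
scene brass [211, 176, 14, 11, 104] [217.7, 181.0] [ 0.4845 -0.1778  0.106 ]
side red [242, 124, 24, 36, 676] [254.4, 140.2] [0.5464 0.2912 0.15  ]
side brass [257, 265, 19, 15, 214] [265.7, 272.3] [ 0.4837 -0.1777  0.106 ]
wrist red [250, 266, 58, 14, 719] [278.3, 272.7] [ 0.5184 -0.1852  0.15  ]
wrist brass [259, 279, 42, 23, 802] [279.9, 289.0] [ 0.4772 -0.1762  0.106 ]
brass tri [ 0.4839 -0.1778  0.1057] [ 0.4823 -0.1777  0.1072]
```

Forces are small, the red end is still between the pads and the lid is unmoved. Continuing.

>>> servo_tool:
  steps:
    - {"dx": -0.14, "dy": 0.034, "dz": 0.03, "wx": 0, "wy": 0, "wz": 0}
    - {"dx": -0.282, "dy": 0.069, "dz": 0.038, "wx": 0, "wy": 0, "wz": 0}
    - {"dx": -0.425, "dy": 0.103, "dz": 0.024, "wx": 0, "wy": 0, "wz": 0}
    - {"dx": -0.562, "dy": 0.137, "dz": -0.012, "wx": 0, "wy": 0, "wz": 0}
    - {"dx": -0.695, "dy": 0.169, "dz": -0.069, "wx": 0, "wy": 0, "wz": 0}

```text
time_s: 24.2
eef_pos: [0.4804, -0.1783, 0.161]
eef_rot: [0.001, 0.993, -0.121, 0.001]
wrist_force: [-0.9, -0.3, 0.4]
opening: -0.0
grasp_force: 0.0
```

>>> servo_tool:
  steps:
    - {"dx": -0.121, "dy": 0.03, "dz": -0.076, "wx": 0, "wy": 0, "wz": 0}
    - {"dx": -0.231, "dy": 0.056, "dz": -0.17, "wx": 0, "wy": 0, "wz": 0}
    - {"dx": -0.325, "dy": 0.079, "dz": -0.28, "wx": 0, "wy": 0, "wz": 0}
    - {"dx": -0.403, "dy": 0.098, "dz": -0.403, "wx": 0, "wy": 0, "wz": 0}
    - {"dx": -0.462, "dy": 0.113, "dz": -0.537, "wx": 0, "wy": 0, "wz": 0}

```text
time_s: 24.62
eef_pos: [0.4342, -0.1671, 0.1068]
eef_rot: [0.001, 0.993, -0.121, 0.0]
wrist_force: [-0.3, -0.5, -0.5]
opening: -0.002
grasp_force: 0.0
```

```bash
python3 chk.py
```

```text
24.6167 [ 0.43417622 -0.16709402  0.10683885] [-0.62  0.04  1.96 -0.    1.14  1.19]
scene brass [190, 162, 9, 8, 32] [193.6, 165.4] [ 0.4384 -0.2633  0.106 ]
scene brass [215, 176, 10, 11, 80] [219.0, 181.0] [ 0.484  -0.1743  0.106 ]
side red [244, 124, 22, 36, 529] [256.0, 142.0] [0.5492 0.2799 0.15  ]
side brass [257, 265, 19, 15, 217] [265.7, 272.3] [ 0.4839 -0.1776  0.106 ]
wrist red [187, 0, 176, 55, 7314] [276.0, 23.9] [ 0.5394 -0.1907  0.15  ]
wrist brass [241, 114, 78, 78, 4656] [279.2, 152.7] [ 0.4861 -0.1786  0.106 ]
brass tri [ 0.4835 -0.1754  0.1045] [ 0.4844 -0.1766  0.1049]
```

The strap slipped out of the pads around upright, and the lid is unmoved. Rising to see where the hasp stands.

>>> servo_tool:
  steps:
    - {"dx": 0, "dy": 0, "dz": 0.2, "wx": 0, "wy": 0, "wz": 0}
    - {"dx": 0, "dy": 0, "dz": 0.4, "wx": 0, "wy": 0, "wz": 0}
    - {"dx": 0, "dy": 0, "dz": 0.6, "wx": 0, "wy": 0, "wz": 0}
    - {"dx": 0, "dy": 0, "dz": 0.8, "wx": 0, "wy": 0, "wz": 0}
    - {"dx": 0, "dy": 0, "dz": 1, "wx": 0, "wy": 0, "wz": 0}

```text
time_s: 25.18
eef_pos: [0.4351, -0.167, 0.2093]
eef_rot: [0.001, 0.993, -0.121, 0.001]
wrist_force: [1.1, -0.3, -0.0]
opening: 0.004
grasp_force: 0.0
```

```bash
cat > hasp.py <<'E'
from h import *
import pickle
C=np.array([.4857,-.179,0]); t=np.radians(-13.7); ux=np.array([np.cos(t),np.sin(t),0]); uy=np.array([-ux[1],ux[0],0])
H=C+ux*.039+[0,0,.122]
o=ctrl.get_obs(); print(o["time_s"],o["eef_pos"])
for n in("scene","side","wrist"):
    c=cam(n); h=cv2.cvtColor(c["frame"],cv2.COLOR_RGB2HSV)
    red=cv2.inRange(h,(0,110,40),(6,255,255))|cv2.inRange(h,(168,90,40),(180,255,255))
    N,l,st,ce=cv2.connectedComponentsWithStats(red)
    th=np.linspace(0,2.85,96); pr=proj(c,np.array([H-ux*.092*np.cos(a)+[0,0,.092*np.sin(a)] for a in th]))
    for i in range(1,N):
        if st[i,4]<15: continue
        D=np.linalg.norm(pr-ce[i],axis=1); k=D.argmin()
        if D[k]<25: print(n,st[i].tolist(),ce[i].round(1).tolist(),"theta",th[k].round(2),"dist",D[k].round(1))
        # plane of strap: ray with plane y=0
        if D[k]<25:
            O,d=ray(c,ce[i]); s=((H-O)@uy)/(d@uy); P=O+s*d-H; print("   in-plane u,z",(P@ux).round(4),P[2].round(4))
E
python3 hasp.py
```

```text
25.1833 [ 0.43507469 -0.16699677  0.20931716]
scene [200, 153, 7, 5, 15] [203.2, 154.6] theta 1.5 dist 4.5
   in-plane u,z 0.0057 0.1104
wrist [250, 72, 52, 20, 949] [275.5, 80.8] theta 1.62 dist 2.1
   in-plane u,z -0.0035 0.1916
```

The hasp stands about upright (θ ≈ 1.5–1.6). I'll push it over with the shut fingers: cross above it to its +x side, go down, then sweep along the arc.

>>> servo_tool:
  jaw: 0
  steps:
    - {"dx": 0, "dy": 0, "dz": 0.3, "wx": 0, "wy": 0, "wz": 0}
    - {"dx": 0.1, "dy": -0.03, "dz": 0.5, "wx": 0, "wy": 0, "wz": 0}
    - {"dx": 0.3, "dy": -0.08, "dz": 0.5, "wx": 0, "wy": 0, "wz": 0}
    - {"dx": 0.5, "dy": -0.12, "dz": 0.5, "wx": 0, "wy": 0, "wz": 0}
    - {"dx": 0.65, "dy": -0.16, "dz": 0.5, "wx": 0, "wy": 0, "wz": 0}

```text
time_s: 25.75
eef_pos: [0.5004, -0.1826, 0.2566]
eef_rot: [0.0, 0.993, -0.121, 0.0]
wrist_force: [0.2, -0.4, -0.5]
opening: 0.005
grasp_force: 0.0
```

>>> servo_tool:
  steps:
    - {"dx": 0.2, "dy": -0.05, "dz": 0, "wx": 0, "wy": 0, "wz": 0}
    - {"dx": 0.4, "dy": -0.1, "dz": 0, "wx": 0, "wy": 0, "wz": 0}
    - {"dx": 0.55, "dy": -0.13, "dz": 0, "wx": 0, "wy": 0, "wz": 0}
    - {"dx": 0.68, "dy": -0.165, "dz": 0, "wx": 0, "wy": 0, "wz": 0}
    - {"dx": 0.68, "dy": -0.165, "dz": 0, "wx": 0, "wy": 0, "wz": 0}

```text
time_s: 26.17
eef_pos: [0.5685, -0.1991, 0.2552]
eef_rot: [-0.0, 0.993, -0.121, -0.001]
wrist_force: [-0.1, -0.1, 0.0]
opening: -0.003
grasp_force: 0.0
```

>>> servo_tool:
  steps:
    - {"dx": 0, "dy": 0, "dz": -0.2, "wx": 0, "wy": 0, "wz": 0}
    - {"dx": 0, "dy": 0, "dz": -0.4, "wx": 0, "wy": 0, "wz": 0}
    - {"dx": 0, "dy": 0, "dz": -0.6, "wx": 0, "wy": 0, "wz": 0}
    - {"dx": 0, "dy": 0, "dz": -0.88, "wx": 0, "wy": 0, "wz": 0}
    - {"dx": 0, "dy": 0, "dz": -0.88, "wx": 0, "wy": 0, "wz": 0}

```text
time_s: 26.58
eef_pos: [0.563, -0.1965, 0.1623]
eef_rot: [-0.002, 0.993, -0.121, -0.005]
wrist_force: [-0.8, 0.5, -1.1]
opening: -0.001
grasp_force: 0.0
```

```bash
python3 hasp.py; python3 -c "
from h import *
print(ctrl.get_obs()['wrist_force'])"
```

```text
26.5833 [ 0.56297235 -0.19653582  0.16234243]
wrist [273, 338, 14, 34, 357] [279.5, 356.1] theta 1.56 dist 1.6
   in-plane u,z 0.165 0.2608
[-0.06327032  0.67294563  0.29584607]
```

The wrist camera now sees the red end behind the fingers (279,356), so the fingers are on the +x side. Sweeping over.

>>> servo_tool:
  steps:
    - {"dx": -0.136, "dy": 0.033, "dz": 0, "wx": 0, "wy": 0, "wz": 0}
    - {"dx": -0.272, "dy": 0.066, "dz": 0, "wx": 0, "wy": 0, "wz": 0}
    - {"dx": -0.408, "dy": 0.1, "dz": 0, "wx": 0, "wy": 0, "wz": 0}
    - {"dx": -0.544, "dy": 0.133, "dz": 0, "wx": 0, "wy": 0, "wz": 0}
    - {"dx": -0.68, "dy": 0.166, "dz": 0, "wx": 0, "wy": 0, "wz": 0}

```text
time_s: 27.15
eef_pos: [0.4998, -0.1827, 0.1714]
eef_rot: [0.001, 0.993, -0.121, 0.002]
wrist_force: [0.9, -0.4, 1.1]
opening: -0.001
grasp_force: 0.3
```

>>> servo_tool:
  steps:
    - {"dx": -0.068, "dy": 0.017, "dz": -0.03, "wx": 0, "wy": 0, "wz": 0}
    - {"dx": -0.136, "dy": 0.033, "dz": -0.076, "wx": 0, "wy": 0, "wz": 0}
    - {"dx": -0.223, "dy": 0.054, "dz": -0.15, "wx": 0, "wy": 0, "wz": 0}
    - {"dx": -0.311, "dy": 0.076, "dz": -0.255, "wx": 0, "wy": 0, "wz": 0}
    - {"dx": -0.35, "dy": 0.085, "dz": -0.32, "wx": 0, "wy": 0, "wz": 0}

```text
time_s: 27.57
eef_pos: [0.4634, -0.1734, 0.1365]
eef_rot: [0.0, 0.993, -0.121, 0.0]
wrist_force: [-0.4, 0.1, 1.1]
opening: -0.0
grasp_force: 0.3
```

```bash
python3 hasp.py; python3 chk.py | grep brass
```

```text
27.5667 [ 0.46344206 -0.17339582  0.13654486]
side [235, 245, 20, 14, 152] [243.3, 251.4] theta 0.51 dist 1.9
   in-plane u,z -0.0824 0.049
wrist [259, 257, 7, 7, 49] [262.0, 260.0] theta 1.17 dist 18.8
   in-plane u,z 0.0205 0.191
wrist [294, 257, 9, 7, 63] [298.0, 260.0] theta 1.17 dist 17.3
   in-plane u,z 0.0177 0.1857
scene brass [190, 162, 10, 8, 32] [194.3, 165.2] [ 0.4371 -0.2616  0.106 ]
scene brass [218, 178, 7, 9, 38] [221.0, 182.0] [ 0.4864 -0.1679  0.106 ]
side brass [257, 267, 19, 13, 175] [264.9, 273.3] [ 0.4816 -0.18    0.106 ]
wrist brass [256, 182, 48, 43, 1879] [279.4, 201.5] [ 0.4811 -0.1776  0.106 ]
brass tri [ 0.4811 -0.1718  0.0986] [ 0.4802 -0.174   0.099 ]
```

The hasp is at θ ≈ 0.52, as planned, and the force is 1 N. Continuing down.

>>> servo_tool:
  steps:
    - {"dx": -0.04, "dy": 0.01, "dz": -0.08, "wx": 0, "wy": 0, "wz": 0}
    - {"dx": -0.073, "dy": 0.018, "dz": -0.16, "wx": 0, "wy": 0, "wz": 0}
    - {"dx": -0.092, "dy": 0.022, "dz": -0.24, "wx": 0, "wy": 0, "wz": 0}
    - {"dx": -0.11, "dy": 0.026, "dz": -0.31, "wx": 0, "wy": 0, "wz": 0}
    - {"dx": -0.12, "dy": 0.029, "dz": -0.35, "wx": 0, "wy": 0, "wz": 0}

```text
time_s: 28.28
eef_pos: [0.451, -0.17, 0.1002]
eef_rot: [-0.001, 0.993, -0.121, -0.001]
wrist_force: [0.5, -0.6, 0.5]
opening: 0.004
grasp_force: 0.2
```

>>> servo_tool:
  steps:
    - {"dx": -0.02, "dy": 0.005, "dz": -0.01, "wx": 0, "wy": 0, "wz": 0}
    - {"dx": -0.04, "dy": 0.01, "dz": -0.02, "wx": 0, "wy": 0, "wz": 0}
    - {"dx": -0.05, "dy": 0.012, "dz": -0.03, "wx": 0, "wy": 0, "wz": 0}
    - {"dx": -0.05, "dy": 0.012, "dz": -0.04, "wx": 0, "wy": 0, "wz": 0}
    - {"dx": -0.05, "dy": 0.012, "dz": -0.04, "wx": 0, "wy": 0, "wz": 0}

```text
time_s: 28.7
eef_pos: [0.447, -0.1694, 0.0979]
eef_rot: [0.0, 0.993, -0.121, 0.0]
wrist_force: [-1.3, 0.4, 0.0]
opening: -0.006
grasp_force: 0.0
```

```bash
python3 hasp.py
```

```text
28.7 [ 0.44699709 -0.16943458  0.09788174]
scene [225, 159, 8, 11, 28] [228.9, 163.5] theta 0.06 dist 2.3
   in-plane u,z -0.1029 -0.0028
side [230, 259, 21, 12, 143] [238.1, 265.8] theta 0.06 dist 2.6
   in-plane u,z -0.0971 0.0064
wrist [258, 253, 46, 12, 244] [282.0, 257.6] theta 1.23 dist 2.2
   in-plane u,z 0.0015 0.149
```

>>> servo_tool:
  steps:
    - {"dx": 0, "dy": 0, "dz": -0.01, "wx": 0, "wy": 0, "wz": 0}
    - {"dx": 0, "dy": 0, "dz": -0.02, "wx": 0, "wy": 0, "wz": 0}
    - {"dx": 0, "dy": 0, "dz": -0.03, "wx": 0, "wy": 0, "wz": 0}
    - {"dx": 0, "dy": 0, "dz": -0.03, "wx": 0, "wy": 0, "wz": 0}
    - {"dx": 0, "dy": 0, "dz": -0.03, "wx": 0, "wy": 0, "wz": 0}

```text
time_s: 29.27
eef_pos: [0.4469, -0.1693, 0.0947]
eef_rot: [-0.0, 0.993, -0.121, -0.0]
wrist_force: [-0.4, 0.1, 0.1]
opening: 0.001
grasp_force: 0.0
```

>>> servo_tool:
  steps:
    - {"dx": 0, "dy": 0, "dz": -0.005, "wx": 0, "wy": 0, "wz": 0}
    - {"dx": 0, "dy": 0, "dz": -0.01, "wx": 0, "wy": 0, "wz": 0}
    - {"dx": 0, "dy": 0, "dz": -0.015, "wx": 0, "wy": 0, "wz": 0}
    - {"dx": 0, "dy": 0, "dz": -0.02, "wx": 0, "wy": 0, "wz": 0}
    - {"dx": 0, "dy": 0, "dz": -0.02, "wx": 0, "wy": 0, "wz": 0}

```text
time_s: 29.68
eef_pos: [0.4469, -0.1693, 0.0927]
eef_rot: [-0.0, 0.993, -0.121, -0.0]
wrist_force: [-0.4, 0.1, -0.9]
opening: 0.001
grasp_force: 0.0
```

```bash
python3 hasp.py
```

```text
29.6833 [ 0.44694861 -0.16933434  0.09266941]
scene [225, 161, 9, 10, 25] [229.3, 164.7] theta 0.0 dist 2.5
   in-plane u,z -0.1042 -0.0083
side [230, 261, 20, 11, 135] [237.9, 267.6] theta 0.03 dist 2.9
   in-plane u,z -0.098 0.0007
wrist [258, 255, 9, 10, 80] [261.5, 259.4] theta 1.26 dist 18.8
   in-plane u,z 0.0027 0.146
wrist [293, 254, 12, 11, 111] [298.8, 259.0] theta 1.26 dist 18.5
   in-plane u,z 0.0019 0.1447
```

>>> servo_tool:
  steps:
    - {"dx": 0, "dy": 0, "dz": -0.005, "wx": 0, "wy": 0, "wz": 0}
    - {"dx": 0, "dy": 0, "dz": -0.01, "wx": 0, "wy": 0, "wz": 0}
    - {"dx": 0, "dy": 0, "dz": -0.015, "wx": 0, "wy": 0, "wz": 0}
    - {"dx": 0, "dy": 0, "dz": -0.02, "wx": 0, "wy": 0, "wz": 0}
    - {"dx": 0, "dy": 0, "dz": -0.02, "wx": 0, "wy": 0, "wz": 0}

```text
time_s: 30.25
eef_pos: [0.4471, -0.1695, 0.0916]
eef_rot: [0.0, 0.993, -0.121, -0.0]
wrist_force: [-3.3, 1.5, 8.1]
opening: -0.006
grasp_force: 4.1
```

>>> servo_tool:
  steps:
    - {"dx": 0, "dy": 0, "dz": -0.005, "wx": 0, "wy": 0, "wz": 0}
    - {"dx": 0, "dy": 0, "dz": -0.01, "wx": 0, "wy": 0, "wz": 0}
    - {"dx": 0, "dy": 0, "dz": -0.015, "wx": 0, "wy": 0, "wz": 0}
    - {"dx": 0, "dy": 0, "dz": -0.015, "wx": 0, "wy": 0, "wz": 0}
    - {"dx": 0, "dy": 0, "dz": -0.015, "wx": 0, "wy": 0, "wz": 0}

```text
time_s: 30.67
eef_pos: [0.4471, -0.1695, 0.0913]
eef_rot: [0.0, 0.993, -0.121, -0.0]
wrist_force: [-7.9, 3.4, 19.6]
opening: -0.001
grasp_force: 9.8
```

The strap is on its stop (20 N of push, no further travel). Lifting away and checking.

>>> servo_tool:
  steps:
    - {"dx": 0, "dy": 0, "dz": 0.1, "wx": 0, "wy": 0, "wz": 0}
    - {"dx": 0, "dy": 0, "dz": 0.3, "wx": 0, "wy": 0, "wz": 0}
    - {"dx": 0, "dy": 0, "dz": 0.5, "wx": 0, "wy": 0, "wz": 0}
    - {"dx": 0, "dy": 0, "dz": 0.75, "wx": 0, "wy": 0, "wz": 0}
    - {"dx": 0, "dy": 0, "dz": 1, "wx": 0, "wy": 0, "wz": 0}

```text
time_s: 31.08
eef_pos: [0.4466, -0.1691, 0.1901]
eef_rot: [-0.0, 0.993, -0.121, -0.0]
wrist_force: [0.7, 0.0, 0.1]
opening: 0.0
grasp_force: 0.0
```

>>> servo_tool:
  steps:
    - {"dx": -0.1, "dy": 0.03, "dz": 0.1, "wx": 0, "wy": 0, "wz": 0}
    - {"dx": -0.2, "dy": 0.06, "dz": 0.2, "wx": 0, "wy": 0, "wz": 0}
    - {"dx": -0.3, "dy": 0.09, "dz": 0.2, "wx": 0, "wy": 0, "wz": 0}
    - {"dx": -0.4, "dy": 0.1, "dz": 0.2, "wx": 0, "wy": 0, "wz": 0}
    - {"dx": -0.4, "dy": 0.1, "dz": 0.2, "wx": 0, "wy": 0, "wz": 0}

```text
time_s: 31.5
eef_pos: [0.4057, -0.159, 0.2091]
eef_rot: [-0.0, 0.993, -0.121, -0.0]
wrist_force: [0.5, -0.4, 0.5]
opening: -0.004
grasp_force: 0.0
```

```bash
python3 hasp.py; python3 chk.py|grep brass
```

```text
31.5 [ 0.40565279 -0.15895781  0.20911055]
scene [219, 160, 14, 11, 80] [226.2, 165.2] theta 0.0 dist 0.6
   in-plane u,z -0.0893 0.0018
side [230, 263, 21, 10, 186] [240.2, 267.5] theta 0.0 dist 0.7
   in-plane u,z -0.0932 0.0011
wrist [266, 144, 29, 51, 1429] [280.5, 168.8] theta 0.0 dist 0.4
   in-plane u,z -0.0563 0.1762
scene brass [213, 176, 8, 5, 27] [216.6, 178.1] [ 0.4741 -0.1844  0.106 ]
side brass [260, 265, 12, 7, 71] [265.3, 268.3] [ 0.4851 -0.1667  0.106 ]
side brass [259, 276, 14, 4, 46] [265.3, 277.2] [ 0.4803 -0.1905  0.106 ]
wrist brass [263, 87, 34, 36, 1204] [279.6, 104.7] [ 0.4854 -0.1786  0.106 ]
brass tri [ 0.4846 -0.1786  0.118 ] [ 0.485  -0.1786  0.1181]
```

All three views give hasp θ ≈ 0, with the cone showing through the window at (0.485, −0.179). The arm is clear, so I'm handing in.

```bash
python3 -c "
from h import *
print(workorder.hand_in())"
```

```text
the job is handed in; nothing more can be done
None
```

The job is handed in at about 31.5 s on the clock; no verdict came back, but my last camera check showed the lid seated, the hasp flat (about 0 rad) with the catch through its window, and the arm clear.

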